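# Pack the optical flats and switch the lamp off

## Robot

A 7-joint arm with a two-finger parallel gripper is mounted at the origin on the work surface. World frame = base frame: x ahead of the robot, y to its left, z up, the work surface at z = 0. Lengths are in m, angles in rad, forces in N, time in s.
With the tool pointing down it reaches from about 0.4 to 0.875 m from the base axis. Payload 19.3 kg.
Tool frame: the origin (TCP) lies between the finger pads; the fingertips stand 17 mm ahead of it and the grasp point (between the pads) lies 2 mm behind it; z points along the fingers, y is the line along which they close (so a half turn about z gives the same grasp; the last joint's range is limited). The gripper opens to 85 mm and grips with 20 to 120 N. Pads are 22 mm wide; open, the fingers measure 114 mm over their backs; the gripper's body (76 mm by 85 mm) begins 54 mm behind the grasp point. The pads swing forward as they close: fully open they stand 13 mm farther back than shut.
Start: joints at [-1.346, 0.521, -0.036, 1.599, 0.021, 1.021, -0.113], TCP at [0.182, 0.598, 0.248] pointing down, gripper open.
Joint ranges: [-2.91, 2.91], [-0.3, 2.13], [-1.5, 1.42], [0.17, 2.43], [-1.26, 4.41], [0.16, 1.93], [-2.52, 2.52]. Speed limits (rad/s): [1.89, 1.89, 2.39, 2.39, 3.01, 3.01, 3.01].

## Interface

Orientations are given as [roll, pitch, yaw] about the fixed x, y, z axes, in that order (R = Rz(yaw) Ry(pitch) Rx(roll)).
In Python, from workcell import bot gives the robot as it stands.
- The arm moves only by the shell command python3 -m inch 'ROWS' [FORCE]. ROWS is JSON, a list of rows, each a list of 7 numbers: the shift along the tool's x, y, z in units of 200 mm (1.0 is 200 mm), then the turn, a rotation vector about the tool's x, y, z in units of 90 degrees (1.0 is 90 degrees), then the opening, from 0 (shut) to 1 (fully open). In form: [[x, y, z, rx, ry, rz, grip], ...]. A call has 1 to 20 rows; each row is the pose to reach, as a shift and turn from the pose commanded when the call began, along the tool's axes at that moment; what a row does not reach only later rows make up. A row lasts 1/8 s, in which the tool goes at most 62.5 mm and 10.7 degrees, less where a joint would pass 70% of its speed; a pose out of reach is approached as far as the arm can. A call with a number of a shift or a turn outside -1 to 1 is refused whole. A call with a gripper value outside its range is refused whole. The fingers move at their own pace and stop on an object; FORCE is the grip in N (left out, the last holds). Time passes only in rows, so rows that repeat a pose let the fingers close. It gives the time, the measured TCP pose, the force, the opening and the grip force at its end, in the units of the state.
- bot.observe(): the state, without advancing time (a new reading comes with each control period).
- bot.grab_frame(name): name is "scene" or "side" or "wrist"; returns a dict with "img" (420x560x3 uint8, red, green, blue), "z_map" (420x560 float32, m along the optical axis (not along the pixel's ray), 0 where there is no reading), "vfov" (degrees; the focal length in pixels is half the picture's height over the tangent of half this angle, whatever the lens; pixels are square), "cx", "cy" (the principal point, pixels), "distortion" ([k1, k2, p1, p2, k3] as OpenCV has them; the pictures are not rectified), "rvec" (rotation vector, rad) and "tvec" (3), from world to camera coordinates, as OpenCV has them. Camera axes: x right, y down, z forward; pixel columns grow to the right and rows downward; lengths in m; the calibration is good to about 2 mm. A picture is of the moment at which its call begins.
- bot.job_done(): hands the job in; it is judged then, once.
The state is a dict: "clock": time; "qpos": joint angles; "qd": joint speeds; "joint_efforts": joint torques, N m; "position": TCP position; "tool_rot": TCP orientation; "force": force on the tool from outside, world axes, zero at the start; "moment": the same for the moment, N m; "grip_width": finger opening in m; "finger_force": force on a finger pad.
Only numpy, scipy, OpenCV 4.12 (cv2) and the standard library are available. Lean on these libraries where they do the work, as an engineer would, in place of code of your own. Each camera call takes 0.05 s, during which the arm holds its last target. There are 200 camera calls.

## Task

Inspection is over: pack all the glass optical flats into one neat stack centred on the round base plate. Start with an orange spacer and go on in turns, flat, spacer, flat, with exactly one spacer under every flat so that glass touches neither glass nor metal; set the black cover, knob up, straight on the top flat and leave spacers you do not need on the bench, clear of the plate. Only when the pack is closed turn the lamp unit's selector to off (the red mark); do not disturb the bottle, the pink-lidded box or the magnifier.

Things in the scene. Friction and masses are not known exactly. Their poses are not given: they have to be found in the camera images.
- flat1: Glass optical flat: a pale blue-green glass disc, 60 mm in diameter, 12 mm thick, about 85 g, both faces alike. Three or all four of the four are present; they start lying on the green mat. Origin: centre of the underside; z points up.
- flat2: Glass optical flat: a pale blue-green glass disc, 60 mm in diameter, 12 mm thick, about 85 g, both faces alike. Three or all four of the four are present; they start lying on the green mat. Origin: centre of the underside; z points up.
- flat3: Glass optical flat: a pale blue-green glass disc, 60 mm in diameter, 12 mm thick, about 85 g, both faces alike. Three or all four of the four are present; they start lying on the green mat. Origin: centre of the underside; z points up.
- flat4: Glass optical flat: a pale blue-green glass disc, 60 mm in diameter, 12 mm thick, about 85 g, both faces alike. Three or all four of the four are present; they start lying on the green mat. Origin: centre of the underside; z points up.
- spacer1: Orange plastic spacer disc, 64 mm in diameter, 8 mm thick, about 36 g, both faces alike. All four are always present, whatever the number of flats; they start lying on the dark grey mat. Origin: centre of the underside; z points up.
- spacer2: Orange plastic spacer disc, 64 mm in diameter, 8 mm thick, about 36 g, both faces alike. All four are always present, whatever the number of flats; they start lying on the dark grey mat. Origin: centre of the underside; z points up.
- spacer3: Orange plastic spacer disc, 64 mm in diameter, 8 mm thick, about 36 g, both faces alike. All four are always present, whatever the number of flats; they start lying on the dark grey mat. Origin: centre of the underside; z points up.
- spacer4: Orange plastic spacer disc, 64 mm in diameter, 8 mm thick, about 36 g, both faces alike. All four are always present, whatever the number of flats; they start lying on the dark grey mat. Origin: centre of the underside; z points up.
- cover: Black plastic cover of the pack: a disc 64 mm in diameter and 8 mm thick with an upright round knob in its middle (24 mm in diameter, top 40 mm above the underside), about 60 g. It starts on the bare bench, knob up. Origin: centre of the underside; z points up.
- cover_knob (a point): Grip point of the cover's knob, on its axis, 30 mm above the underside of the cover.
- base_plate: Round aluminium base plate of the pack, 116 mm in diameter, 10 mm thick, fixed to the bench. A thin dark circle, 69 mm in diameter, marks the middle of its top. Origin: centre of the underside.
- plate_top (a point): Centre of the base plate's upper face (10 mm above the bench); z up.
- green_mat: Green lay-out mat, 250 x 260 mm (its x and y) and 2 mm thick, fixed flat on the bench, on which the flats start. It may be on the left or on the right. Origin: centre of the underside.
- grey_mat: Dark grey lay-out mat, 250 x 260 mm (its x and y) and 2 mm thick, fixed flat on the bench, on which the spacers start. It may be on the left or on the right. Origin: centre of the underside.
- lamp_unit: Cream lamp control unit, fixed beyond the base plate: 170 mm deep (its x), 220 mm wide (its y), 35 mm high at the front edge; from there a brown panel, facing the robot, slopes up at 20 degrees to a flat top 82 mm high. The selector knob stands on the panel, 40 mm to the +y side of its middle. Origin: centre of the underside.
- selector (a joint): Black selector knob (rad), growing clockwise seen from above. Its white pointer line shows the setting: 0 = off (broad red mark, straight up the slope, away from the robot), -0.7 = blue, 0.7 = yellow, 1.4 = white mark; end stops at -0.85 and 1.55. It clicks into these four positions with a light detent (about 0.06 N m to turn past). Starts at yellow or white.
- selector_grip (a point): Grip point on the axis of the selector knob, 8 mm below the top of its grip bar. The bar is 46 mm long, 14 mm thick and 30 mm tall, on a disc 48 mm in diameter. z points out of the panel along the knob's axis (tilted 20 degrees from vertical, towards the robot); x points along the bar to its pointer end; the fingers close along y.
- bottle: Bystander: white plastic bottle with a blue cap, 52 mm in diameter, 130 mm tall. Origin: centre of the underside.
- parts_box: Bystander: clear plastic box with a pink lid, 90 x 70 x 40 mm. Origin: centre of the underside.
- loupe: Bystander: black stand magnifier, 48 mm in diameter, 48 mm tall. Origin: centre of the underside.
There are look-alikes about, which are no part of the job. What is shaped like the flat2 but yellow is not meant. What is shaped like the flat4 but purple is not meant.

How it is judged:
By the outcome, as a careful person would: the job done as asked, in the order asked, and still so for the second after the job is handed in, with the robot touching nothing.
Of flat1, flat2, flat3, flat4 only 3 to 4 are there at a start; the rules pass over those that are not, and their reading is None.
At some moment in a run one of flat1, flat2, flat3, flat4, spacer1, spacer2, spacer3, spacer4 may be knocked a few centimetres aside while the robot is not near it.
Once in a run the grip may slacken for a moment while it holds something.
It also fails if it takes over 210 s, if anything falls off the work surface, if the arm or the gripper's body presses on something with over 40 N, if the wrist force passes 120 N, or if a joint passes its speed limit or range.

## Working session

There is one attempt and no reset: what is moved stays moved. The work goes in short steps, Python scripts to look and compute and a shell command to move; the robot and the scene stay as the last step left them, time stands still between calls to the robot, and variables do not carry over. Pictures are saved under pics/ and viewed, at most 16 in all, crops included, and the job is handed in when it is done.

```bash
ls; mkdir -p pics
cat > h.py <<'E'
import numpy as np, cv2
from workcell import bot
from scipy.spatial.transform import Rotation as R
def K(f):
    h=f["img"].shape[0]; fl=h/2/np.tan(np.radians(f["vfov"])/2)
    return np.array([[fl,0,f["cx"]],[0,fl,f["cy"]],[0,0,1]]), np.array(f["distortion"],float)
def grab(n,save=None):
    f=bot.grab_frame(n)
    if save: cv2.imwrite(f"pics/{save}.png",f["img"][:,:,::-1])
    return f
def plane(f,uv,z):
    k,d=K(f); p=cv2.undistortPoints(np.array(uv,float).reshape(-1,1,2),k,d).reshape(-1,2)
    Rm=cv2.Rodrigues(np.array(f["rvec"],float))[0]; t=np.array(f["tvec"],float).ravel()
    c=-Rm.T@t; r=np.c_[p,np.ones(len(p))]@Rm
    return c+r*((z-c[2])/r[:,2])[:,None]
def depth(f):
    k,d=K(f); h,w=f["z_map"].shape
    u,v=np.meshgrid(np.arange(w),np.arange(h)); 
    p=cv2.undistortPoints(np.stack([u,v],-1).reshape(-1,1,2).astype(float),k,d).reshape(h,w,2)
    Rm=cv2.Rodrigues(np.array(f["rvec"],float))[0]; t=np.array(f["tvec"],float).ravel()
    Z=f["z_map"][...,None]; X=np.concatenate([p*Z,Z],-1)
    return (X-t)@Rm
E
python3 - <<'E'
from h import *
s=bot.observe(); print({k:np.round(v,3) for k,v in s.items()})
for n in ["scene","side"]:
    f=grab(n,n+"0"); print(n,f["vfov"],np.round(-cv2.Rodrigues(np.array(f["rvec"]))[0].T@np.array(f["tvec"]).ravel(),3))
E
```

```text
pics
{'clock': np.float64(0.0), 'qpos': array([-1.346,  0.522, -0.036,  1.6  ,  0.021,  1.021, -0.113]), 'qd': array([ 0.001, -0.   , -0.   ,  0.001, -0.   ,  0.   , -0.001]), 'joint_efforts': array([ 1.0000e-03, -9.2711e+01,  1.9800e+00, -3.6994e+01,  1.8000e-02,
        8.0000e-03, -0.0000e+00]), 'position': array([0.182, 0.598, 0.248]), 'tool_rot': array([-3.14 ,  0.   ,  2.847]), 'force': array([ 0.199,  0.328, -0.301]), 'moment': array([ 0.02 ,  0.011, -0.041]), 'finger_force': np.float64(0.0), 'grip_width': np.float64(0.085)}
scene 51.39580254018859 [ 1.384 -0.77   0.849]
side 57.876490344916604 [ 0.375 -0.507  0.801]
```

View pics/scene0.png

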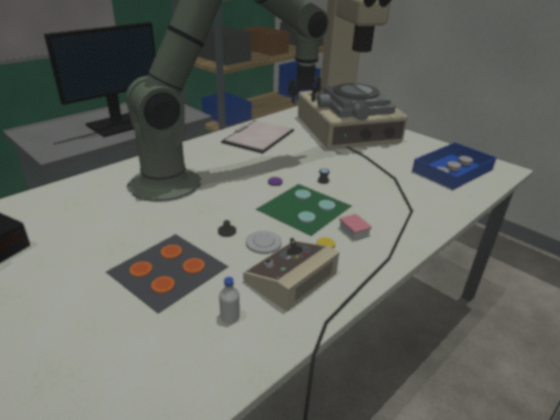

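View pics/side0.png

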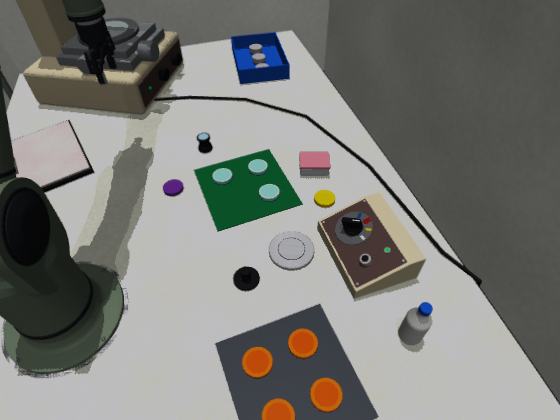

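The views show three flats on the green mat: side-view pixels (222,176), (258,167) and (269,192). Four spacers are on the grey mat at about (257,362), (302,343), (326,395) and (278,412). The cover is at (246,278), the plate at (291,249) and the selector at (352,226). The yellow disc (325,198) and the purple disc (173,187) are decoys.

```bash
cat >> h.py <<'E'
def blobs(f,m,amin=60,amax=5000):
    m=cv2.morphologyEx(m.astype(np.uint8),cv2.MORPH_OPEN,np.ones((3,3)))
    n,l,s,c=cv2.connectedComponentsWithStats(m)
    out=[]
    for i in range(1,n):
        if amin<s[i,4]<amax:
            cs=max(cv2.findContours((l==i).astype(np.uint8),cv2.RETR_EXTERNAL,cv2.CHAIN_APPROX_NONE)[0],key=len)
            out.append((cs.reshape(-1,2),s[i,4]))
    return out
def circ(P):
    x,y=P[:,0],P[:,1]; a=np.linalg.lstsq(np.c_[2*x,2*y,np.ones(len(x))],x*x+y*y,rcond=None)[0]
    return a[0],a[1],np.sqrt(a[2]+a[0]**2+a[1]**2)
def masks(f):
    hsv=cv2.cvtColor(f["img"],cv2.COLOR_RGB2HSV).astype(int); h,s,v=[hsv[...,i] for i in range(3)]
    return dict(orange=((h<=16)&(s>170)&(v>120)),glass=((h>78)&(h<105)&(s>20)&(s<120)&(v>130)),
      black=(v<50),yellow=((h>22)&(h<34)&(s>150)&(v>100)),purple=((h>125)&(h<155)&(s>100)))
def discs(f,name,z,rmin=.02,rmax=.045,amin=60):
    o=[]
    for c,a in blobs(f,masks(f)[name],amin):
        r=circ(plane(f,c,z)[:,:2])
        if rmin<r[2]<rmax: o.append((np.round(r,4).tolist(),np.round(c.mean(0)).tolist()))
    return o
E
python3 - <<'E'
from h import *
for n in ["side","scene"]:
    f=grab(n)
    print(n)
    for k,z in [("orange",.010),("glass",.014),("black",.008),("yellow",.012),("purple",.012)]:
        print(k); [print("  ",o) for o in discs(f,k,z)]
    P=depth(f)
    px=[(291,249),(222,176),(257,362),(246,278),(270,270)] if n=="side" else [(264,242),(302,194),(141,269)]
    for u,v in px: print((u,v),np.round(P[v,u],4))
f=grab("side"); c=cv2.resize(f["img"][190:300,300:430],None,fx=5,fy=5,interpolation=cv2.INTER_CUBIC); cv2.imwrite("pics/lamp.png",c[:,:,::-1])
E
```

```text
side
orange
   ([0.5049, -0.22, 0.0309], [303.0, 343.0])
   ([0.402, -0.2312, 0.031], [257.0, 362.0])
   ([0.5152, -0.332, 0.031], [326.0, 394.0])
   ([0.4162, -0.3352, 0.0258], [278.0, 411.0])
glass
   ([0.5504, 0.3419, 0.0265], [257.0, 165.0])
   ([0.4384, 0.3336, 0.0269], [222.0, 175.0])
   ([0.555, 0.2272, 0.0264], [269.0, 191.0])
black
   ([0.4122, 0.4915, 0.0277], [205.0, 146.0])
   ([0.7309, 0.0427, 0.0284], [351.0, 226.0])
   ([0.9424, -0.1803, 0.0226], [470.0, 274.0])
   ([0.4269, -0.0301, 0.0305], [246.0, 278.0])
yellow
   ([0.6991, 0.1588, 0.0286], [324.0, 197.0])
purple
   ([0.2904, 0.3263, 0.0301], [173.0, 187.0])
(291, 249) [0.5549 0.0169 0.0113]
(222, 176) [0.4381 0.3245 0.0164]
(257, 362) [ 0.4016 -0.2322  0.0088]
(246, 278) [ 0.4254 -0.0412  0.0262]
(270, 270) [ 0.4888 -0.021   0.001 ]
scene
orange
   ([0.4074, -0.2318, 0.024], [171.0, 251.0])
   ([0.51, -0.2196, 0.0248], [193.0, 265.0])
   ([0.419, -0.3419, 0.0258], [141.0, 269.0])
   ([0.5199, -0.3314, 0.0264], [162.0, 284.0])
glass
   ([0.4407, 0.3365, 0.0244], [302.0, 193.0])
   ([0.5547, 0.3434, 0.0248], [326.0, 204.0])
   ([0.5574, 0.2289, 0.0257], [306.0, 216.0])
black
   ([1.0192, -0.2855, 0.0434], [308.0, 391.0])
yellow
purple
(264, 242) [0.5702 0.0131 0.0134]
(302, 194) [0.4518 0.3216 0.0207]
(141, 269) [ 0.4249 -0.3442  0.0129]
```

View pics/lamp.png

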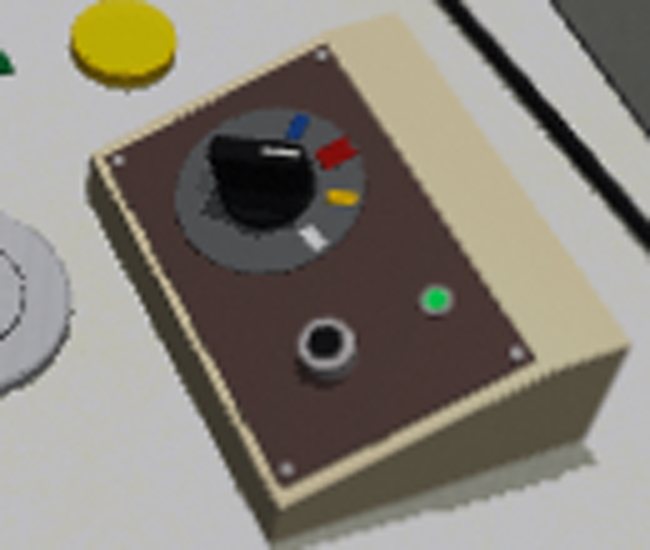

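```bash
python3 -m inch '[[-0.45,-0.4,0,0,0,0.4,1],[-0.9,-0.8,0,0,0,0.81,1],[-0.9,-0.8,0,0,0,0.81,1],[-0.9,-0.8,0,0,0,0.81,1],[-0.9,-0.8,0,0,0,0.81,1],[-0.9,-0.8,0,0,0,0.81,1],[-0.9,-0.8,0,0,0,0.81,1],[-0.9,-0.8,0,0,0,0.81,1],[-0.9,-0.8,0,0,0,0.81,1]]' 40
python3 -m inch '[[-0.3,0.2,0,0,0,0,1],[-0.6,0.4,0,0,0,0,1],[-1,0.6,0,0,0,0,1],[-1,0.6,0,0,0,0,1],[-1,0.6,0,0,0,0,1]]'
python3 -m inch '[[-0.3,0.2,0,0,0,0,1],[-0.6,0.4,0,0,0,0,1],[-0.96,0.6,0,0,0,0,1],[-0.96,0.6,0,0,0,0,1],[-0.96,0.6,0,0,0,0,1]]'
python3 - <<'E'
from h import *
f=grab("wrist","w1")
print(np.round(-cv2.Rodrigues(np.array(f["rvec"]))[0].T@np.array(f["tvec"]).ravel(),3),f["vfov"])
E
```

```text
clock: 1.38
position: [0.3073, 0.3927, 0.2483]
tool_rot: [-3.142, 0.0, 1.578]
force: [0.6, -0.1, -0.3]
grip_width: 0.0856
finger_force: 0.0
clock: 2.0
position: [0.4294, 0.19, 0.2485]
tool_rot: [3.141, 0.0, 1.572]
force: [-1.1, 1.0, 0.0]
grip_width: 0.0851
finger_force: 0.0
clock: 2.62
position: [0.5495, -0.0007, 0.248]
tool_rot: [3.142, 0.001, 1.573]
force: [-0.3, 0.8, -0.1]
grip_width: 0.0856
finger_force: 0.0
[0.549 0.085 0.374] 62.518286365514506
```

View pics/w1.png

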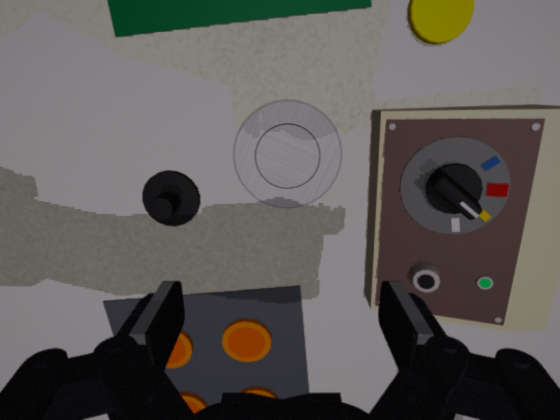

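The wrist view shows the plate ring at (288,155), the cover at (171,198), and the selector bar at (462,195) pointing to yellow. I'll measure the plate and lamp now, then move over the spacers.

```bash
cat >> h.py <<'E'
def ringfit(f,guess,z,r,tol=.004,it=6,lo=20,hi=60):
    g=cv2.cvtColor(f["img"],cv2.COLOR_RGB2GRAY); e=cv2.Canny(g,lo,hi); v,u=np.nonzero(e)
    P=plane(f,np.c_[u,v],z)[:,:2]; c=np.array(guess,float)
    for i in range(it):
        t=tol*(2 if i<2 else 1); d=np.hypot(*(P-c).T); q=P[abs(d-r)<t]; x,y,rr=circ(q); c=np.array([x,y])
    return np.round([x,y,rr],4),len(q)
E
python3 - <<'E'
from h import *
f=grab("wrist")
print("ring",ringfit(f,[.555,.017],.010,.0345), "plate",ringfit(f,[.555,.017],.010,.058))
print("side ring",ringfit(grab("side"),[.555,.017],.010,.0345))
print("cover",discs(f,"black",.008), ringfit(f,[.427,-.03],.008,.032))
P=depth(f)
for u,v in [(395,130),(395,280),(520,130),(500,300),(376,200),(548,250),(462,200),(445,180)]: print((u,v),np.round(P[v,u],4))
E
python3 -m inch '[[-0.3,-0.1,0,0,0,0,1],[-0.6,-0.2,0,0,0,0,1],[-1,-0.4,0,0,0,0,1],[-1,-0.4,0,0,0,0,1],[-1,-0.4,0,0,0,0,1]]'
python3 -m inch '[[-0.3,0,0,0,0,0,1],[-0.65,0,0,0,0,0,1],[-0.65,0,0,0,0,0,1],[-0.65,0,0,0,0,0,1]]'
python3 - <<'E'
from h import *
f=grab("wrist"); print(discs(f,"orange",.010))
E
```

```text
ring (array([0.5552, 0.021 , 0.0341]), 428) plate (array([0.5552, 0.021 , 0.0569]), 680)
side ring (array([0.5554, 0.0187, 0.0346]), 114)
cover [([0.7391, -0.0163, 0.032], [456.0, 195.0]), ([0.4269, -0.0261, 0.0312], [172.0, 200.0]), ([0.5233, -0.1445, 0.0321], [261.0, 296.0])] (array([ 0.4271, -0.0261,  0.0322]), 220)
(395, 130) [0.6555 0.0543 0.0407]
(395, 280) [ 0.672  -0.1044  0.0444]
(520, 130) [0.7515 0.059  0.0763]
(500, 300) [ 0.7666 -0.1062  0.0809]
(376, 200) [ 0.6462 -0.0175  0.0323]
(548, 250) [ 0.7997 -0.0505  0.0827]
(462, 200) [0.7003 0.0028 0.0973]
(445, 180) [0.6855 0.0187 0.0923]
clock: 3.4
position: [0.4688, -0.1993, 0.2486]
tool_rot: [3.141, -0.0, 1.574]
force: [0.1, 0.7, 0.5]
grip_width: 0.0851
finger_force: 0.0
clock: 3.9
position: [0.4707, -0.3273, 0.248]
tool_rot: [-3.141, -0.001, 1.576]
force: [0.5, 1.2, 0.6]
grip_width: 0.0851
finger_force: 0.0
[([0.5044, -0.2181, 0.0307], [317.0, 67.0]), ([0.4011, -0.2294, 0.0236], [212.0, 79.0]), ([0.5145, -0.3306, 0.0236], [322.0, 180.0]), ([0.413, -0.3414, 0.0276], [227.0, 192.0])]
```

```bash
python3 -m inch '[[0.235,-0.053,0.2,0,0,0,0.75],[0.235,-0.053,0.5,0,0,0,0.75],[0.235,-0.053,0.8,0,0,0,0.75],[0.235,-0.053,0.99,0,0,0,0.75],[0.235,-0.053,0.99,0,0,0,0.75]]'
python3 -m inch '[[0,0,0.06,0,0,0,0.75],[0,0,0.12,0,0,0,0.75],[0,0,0.145,0,0,0,0.75],[0,0,0.145,0,0,0,0.75]]'
python3 -m inch '[[0,0,0.01,0,0,0,0.75],[0,0,0.02,0,0,0,0.75],[0,0,0.02,0,0,0,0.75]]'
```

```text
clock: 4.58
position: [0.4586, -0.2793, 0.0487]
tool_rot: [-3.138, -0.002, 1.577]
force: [-0.9, -0.2, 0.0]
grip_width: 0.0639
finger_force: 0.0
clock: 5.08
position: [0.4592, -0.2819, 0.0213]
tool_rot: [-3.142, -0.0, 1.574]
force: [0.5, -0.4, 0.3]
grip_width: 0.0642
finger_force: 0.0
clock: 5.45
position: [0.4592, -0.2819, 0.0173]
tool_rot: [3.142, 0.0, 1.574]
force: [0.1, 0.2, -0.2]
grip_width: 0.0641
finger_force: 0.0
```

```bash
for i in 1 2 3; do python3 -m inch '[[0,0,0.01,0,0,0,0.75],[0,0,0.01,0,0,0,0.75]]' | grep -E "posi|force: \["; done
```

```text
position: [0.4591, -0.2818, 0.0152]
force: [-0.5, -0.1, 0.8]
position: [0.4591, -0.2818, 0.0132]
force: [-0.2, -0.2, 0.3]
position: [0.4593, -0.2819, 0.0128]
force: [-7.3, 7.0, 40.9]
```

```bash
python3 -m inch '[[0,0,-0.2,0,0,0,0.75],[0.2,0.15,-0.3,0,0,0,1],[0.32,0.226,-0.3,0,0,0,1],[0.32,0.226,-0.15,0,0,0,1],[0.32,0.226,-0.05,0,0,0,1],[0.32,0.226,-0.0185,0,0,0,1],[0.32,0.226,-0.0185,0,0,0,1],[0.32,0.226,-0.0185,0,0,0,0.5],[0.32,0.226,-0.0185,0,0,0,0.5],[0.32,0.226,-0.0185,0,0,0,0.5],[0.32,0.226,-0.0185,0,0,0,0.5],[0.32,0.226,-0.0185,0,0,0,0.5]]' 60
python3 -m inch '[[0,0,-0.15,0,0,0,0.5],[0,0,-0.3,0,0,0,0.5],[0,0,-0.5,0,0,0,0.5],[0,0,-0.5,0,0,0,0.5]]'
```

```text
clock: 7.7
position: [0.5045, -0.218, 0.0165]
tool_rot: [3.14, 0.0, 1.574]
force: [-4.5, 2.0, 21.2]
grip_width: 0.061
finger_force: 59.8
clock: 8.2
position: [0.5055, -0.2182, 0.1179]
tool_rot: [3.137, 0.001, 1.574]
force: [-0.1, -0.5, -1.2]
grip_width: 0.061
finger_force: 64.9
```

Run:
```python
from h import *
f=grab("wrist"); a=f["img"]; g=grab("side")["img"]
cv2.imwrite("pics/p2.png",np.hstack([a[180:420],g[180:420]])[:,:,::-1][:, 140:940])
print(discs(f,"orange",.118))
```

```text
[]
```

View pics/p2.png

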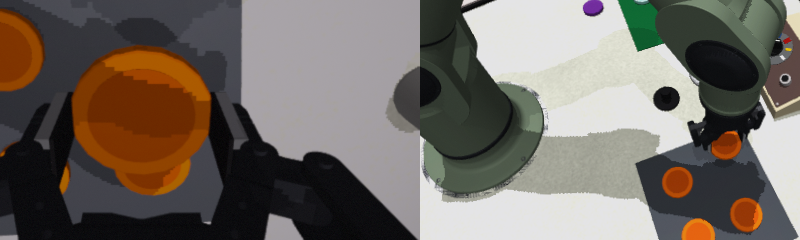

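Run:
```python
from h import *
f=grab("wrist"); hsv=cv2.cvtColor(f["img"],cv2.COLOR_RGB2HSV).astype(int)
m=(hsv[...,0]<=18)&(hsv[...,1]>150)&(hsv[...,2]>60)
P=depth(f); q=m&(P[...,2]>.08)
print(q.sum(), np.percentile(P[q],[2,10,50,90,98],axis=0).round(4))
A=P[q]; A=A[abs(A[:,2]-np.median(A[:,2]))<.01]; c=np.linalg.lstsq(np.c_[A[:,:2]-A[:,:2].mean(0),np.ones(len(A))],A[:,2],rcond=None)[0]; print("slope",c)
for z in (.106,.114):
  for c,a in blobs(f,q,300,20000): print(z,circ(plane(f,c,z)[:,:2]),plane(f,c,z)[:,:2].min(0),plane(f,c,z)[:,:2].max(0))
print(bot.observe()["position"])
```

```text
14308 [[ 0.4756 -0.2444  0.1046]
 [ 0.4821 -0.2367  0.108 ]
 [ 0.5031 -0.213   0.1089]
 [ 0.5247 -0.1918  0.1096]
 [ 0.5313 -0.1863  0.1101]]
slope [ 0.000588   -0.01688751  0.1087008 ]
0.106 (np.float64(0.5034824120579509), np.float64(-0.21738036051133391), np.float64(0.032375276641603515)) [ 0.47236399 -0.25031644] [ 0.53468415 -0.18392793]
0.114 (np.float64(0.5034588102572665), np.float64(-0.21228772751055033), np.float64(0.03045567756081007)) [ 0.47418546 -0.24327096] [ 0.53281054 -0.18081877]
[ 0.50402285 -0.2174073   0.11472007]
```

```bash
python3 -m inch '[[0.2,0.07,0,0,0,0,0.5],[0.45,0.16,0,0,0,0,0.5],[0.7,0.262,0,0,0,0,0.5],[0.8,0.262,0,0,0,0,0.5],[0.8,0.262,0,0,0,0,0.5]]'
python3 -m inch '[[0.15,0,0.05,0,0,0,0.5],[0.3,0,0.15,0,0,0,0.5],[0.392,0,0.25,0,0,0,0.5],[0.392,0,0.35,0,0,0,0.5],[0.392,0,0.35,0,0,0,0.5],[0.392,0,0.35,0,0,0,0.5]]'
python3 -c "
from h import *
s=bot.observe();print(s['position'],s['tool_rot'],s['grip_width'])"
```

```text
clock: 8.98
position: [0.5556, -0.0558, 0.1139]
tool_rot: [-3.14, -0.0, 1.577]
force: [-0.3, -0.9, -0.8]
grip_width: 0.0604
finger_force: 64.9
clock: 9.72
position: [0.5559, 0.0199, 0.0453]
tool_rot: [3.141, 0.0, 1.573]
force: [0.2, 0.0, -0.6]
grip_width: 0.0606
finger_force: 65.0
[0.55585644 0.01987451 0.0453078 ] [3.14145881e+00 4.84040167e-04 1.57312282e+00] 0.060644162030213146
```

```bash
python3 -m inch '[[0.005,0,0.05,0,0,0,0.5],[0.005,0,0.1,0,0,0,0.5],[0.005,0,0.107,0,0,0,0.5],[0.005,0,0.107,0,0,0,0.5],[0.005,0,0.107,0,0,0,1],[0.005,0,0.107,0,0,0,1],[0.005,0,0.107,0,0,0,1],[0.005,0,0,0,0,0,1],[0.005,0,-0.2,0,0,0,1],[0.005,0,-0.5,0,0,0,1],[0.005,0,-0.8,0,0,0,1],[0.005,0,-0.9,0,0,0,1],[0.005,0,-0.9,0,0,0,1]]'
python3 - <<'E'
from h import *
f=grab("wrist","w3"); print("sp",discs(f,"orange",.018),"sp2",ringfit(f,[.555,.02],.018,.032),"plate",ringfit(f,[.555,.02],.010,.058), bot.observe()["position"])
f=grab("side"); print("glass",discs(f,"glass",.014),"sp",discs(f,"orange",.018))
E
python3 -m inch '[[0.3,-0.1,0,0,0,0,1],[0.6,-0.2,0,0,0,0,1],[0.9,-0.28,0,0,0,0,1],[0.9,-0.28,0,0,0,0,1],[0.9,-0.28,0,0,0,0,1]]'
python3 - <<'E'
from h import *
f=grab("wrist","w4"); print(discs(f,"glass",.014),[ringfit(f,g,.014,.030) for g in ([.555,.229],[.552,.343],[.440,.335])],bot.observe()["position"])
E
```

```text
clock: 11.35
position: [0.5563, 0.0222, 0.2263]
tool_rot: [3.139, -0.001, 1.575]
force: [-0.5, 0.5, -0.3]
grip_width: 0.0857
finger_force: 0.0
sp [([0.5548, 0.0229, 0.0229], [280.0, 183.0])] sp2 (array([0.555 , 0.0224, 0.0327]), 454) plate (array([0.5552, 0.0213, 0.057 ]), 684) [0.55565736 0.02216446 0.22496623]
glass [([0.4382, 0.3336, 0.027], [222.0, 175.0])] sp [([0.5551, 0.0194, 0.0306], [291.0, 247.0]), ([0.4017, -0.2342, 0.0307], [257.0, 362.0]), ([0.5136, -0.3339, 0.0308], [326.0, 394.0]), ([0.4158, -0.337, 0.0255], [278.0, 411.0])]
clock: 12.08
position: [0.4988, 0.2012, 0.224]
tool_rot: [-3.14, 0.001, 1.575]
force: [-0.1, -0.3, 0.7]
grip_width: 0.0853
finger_force: 0.0
[([0.5505, 0.3416, 0.0248], [342.0, 26.0]), ([0.4382, 0.3354, 0.0256], [214.0, 34.0]), ([0.5546, 0.2286, 0.0255], [340.0, 155.0])] [(array([0.5545, 0.2287, 0.0295]), 224), (array([0.5499, 0.3416, 0.0298]), 249), (array([0.4388, 0.3344, 0.0299]), 294)] [0.49907687 0.20047947 0.22427583]
```

View pics/w4.png

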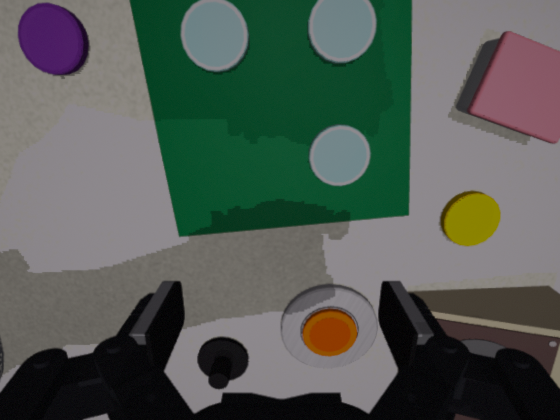

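The green mat shows flats at (340,155), (342,26) and (214,34). The spacer at (330,333) sits well inside the plate. Now I'll pick up flat 1.

```bash
python3 -m inch '[[0.07,0.14,0.2,0,0,0,1],[0.142,0.28,0.45,0,0,0,1],[0.142,0.28,0.7,0,0,0,1],[0.142,0.28,0.9,0,0,0,1],[0.142,0.28,0.9,0,0,0,1],[0.142,0.28,0.9,0,0,0,1]]'
python3 -c "
from h import *
s=bot.observe();print(s['position'],s['tool_rot'])"
```

```text
clock: 12.88
position: [0.556, 0.2295, 0.0464]
tool_rot: [3.14, -0.0, 1.573]
force: [-0.4, 0.2, 1.1]
grip_width: 0.0855
finger_force: 0.0
[0.55595558 0.22945028 0.0463935 ] [ 3.14029507e+00 -1.56700694e-04  1.57290405e+00]
```

```bash
python3 -m inch '[[-0.004,-0.005,0.07,0,0,0,1],[-0.004,-0.005,0.139,0,0,0,1],[-0.004,-0.005,0.139,0,0,0,1],[-0.004,-0.005,0.139,0,0,0,0.5],[-0.004,-0.005,0.139,0,0,0,0.5],[-0.004,-0.005,0.139,0,0,0,0.5],[-0.004,-0.005,0.139,0,0,0,0.5],[-0.004,-0.005,0.139,0,0,0,0.5]]' 60
python3 -m inch '[[0,0,-0.15,0,0,0,0.5],[0,0,-0.3,0,0,0,0.5],[0,0,-0.4,0,0,0,0.5],[-0.2,0,-0.4,0,0,0,0.5],[-0.45,0,-0.4,0,0,0,0.5],[-0.7,0,-0.4,0,0,0,0.5],[-0.95,0,-0.4,0,0,0,0.5],[-0.95,0,-0.3,0,0,0,0.5],[-0.95,0,-0.2,0,0,0,0.5],[-0.95,0,-0.2,0,0,0,0.5],[-0.95,0,-0.2,0,0,0,0.5]]'
python3 -c "
from h import *
s=bot.observe();print(s['position'],s['tool_rot'])"
```

```text
clock: 13.88
position: [0.5542, 0.2296, 0.0182]
tool_rot: [3.141, -0.001, 1.574]
force: [-3.2, -1.4, 12.5]
grip_width: 0.0572
finger_force: 61.0
clock: 15.25
position: [0.5549, 0.0395, 0.0578]
tool_rot: [3.141, 0.0, 1.575]
force: [-0.6, 0.3, -0.3]
grip_width: 0.0572
finger_force: 64.5
[0.55488308 0.0395375  0.0578437 ] [3.14113672e+00 3.86951062e-05 1.57451081e+00]
```

```bash
python3 -m inch '[[-0.05,0.004,0,0,0,0,0.5],[-0.09,0.004,0.05,0,0,0,0.5],[-0.09,0.004,0.1,0,0,0,0.5],[-0.09,0.004,0.114,0,0,0,0.5],[-0.09,0.004,0.114,0,0,0,0.5],[-0.09,0.004,0.114,0,0,0,1],[-0.09,0.004,0.114,0,0,0,1],[-0.09,0.004,0.114,0,0,0,1],[-0.09,0.004,0,0,0,0,1],[-0.09,0.004,-0.2,0,0,0,1],[-0.09,0.004,-0.5,0,0,0,1],[-0.09,0.004,-0.8,0,0,0,1],[-0.09,0.004,-0.85,0,0,0,1],[-0.09,0.004,-0.85,0,0,0,1]]'
python3 - <<'E'
from h import *
f=grab("wrist","w5"); print("flat",ringfit(f,[.555,.021],.030,.030),discs(f,"glass",.030),"sp2",ringfit(f,[.555,.02],.018,.032),"plate",ringfit(f,[.555,.02],.010,.058), bot.observe()["position"])
f=grab("side"); print("or",discs(f,"orange",.010),"gl",discs(f,"glass",.030))
E
```

```text
clock: 17.0
position: [0.5556, 0.0218, 0.2274]
tool_rot: [3.141, -0.001, 1.575]
force: [0.1, -0.4, -0.3]
grip_width: 0.0858
finger_force: 0.0
flat (array([0.5544, 0.0225, 0.0307]), 436) [] sp2 (array([0.5549, 0.0209, 0.0328]), 444) plate (array([0.5552, 0.0212, 0.0571]), 650) [0.55513869 0.0217781  0.2264565 ]
or [([0.4019, -0.2314, 0.0311], [257.0, 362.0]), ([0.515, -0.3322, 0.0312], [326.0, 394.0]), ([0.4162, -0.3352, 0.0258], [278.0, 411.0])] gl [([0.4369, 0.3164, 0.0264], [222.0, 175.0]), ([0.555, 0.0181, 0.0261], [291.0, 244.0])]
```

```bash
python3 -m inch '[[-0.25,-0.1,0,0,0,0,1],[-0.5,-0.2,0,0,0,0,1],[-0.9,-0.4,0,0,0,0,1],[-0.9,-0.4,0,0,0,0,1],[-0.9,-0.4,0,0,0,0,1]]' >/dev/null
python3 -m inch '[[-0.25,-0.1,0,0,0,0,1],[-0.5,-0.2,0,0,0,0,1],[-0.7,-0.36,0,0,0,0,1],[-0.7,-0.36,0,0,0,0,1],[-0.7,-0.36,0,0,0,0,1]]' >/dev/null
python3 - <<'E'
from h import *
f=grab("wrist"); print([ringfit(f,g,.010,.032) for g in ([.402,-.23],[.515,-.332],[.416,-.34])],bot.observe()["position"],bot.observe()["tool_rot"])
E
```

```text
[(array([ 0.4014, -0.2293,  0.0314]), 257), (array([ 0.5138, -0.33  ,  0.0319]), 249), (array([ 0.4131, -0.34  ,  0.0322]), 284)] [ 0.40543353 -0.29783299  0.2265407 ] [-3.14074455e+00 -6.99215370e-04  1.57613604e+00]
```

```bash
python3 -m inch '[[0.2,-0.015,0.2,0,0,0,1],[0.342,-0.015,0.45,0,0,0,1],[0.342,-0.015,0.7,0,0,0,1],[0.342,-0.015,0.9,0,0,0,1],[0.342,-0.015,0.9,0,0,0,1],[0.342,-0.015,0.9,0,0,0,1]]'
python3 -c "
from h import *
s=bot.observe();print(s['position'],s['tool_rot'])"
```

```text
clock: 19.15
position: [0.402, -0.2305, 0.0482]
tool_rot: [3.141, 0.0, 1.575]
force: [0.5, -0.3, -0.1]
grip_width: 0.0855
finger_force: 0.0
[ 0.40201976 -0.23052394  0.0482241 ] [3.14096815e+00 2.42756274e-04 1.57497747e+00]
```

```bash
python3 -m inch '[[0.005,0,0.08,0,0,0,1],[0.005,0,0.163,0,0,0,1],[0.005,0,0.163,0,0,0,1],[0.005,0,0.163,0,0,0,0.5],[0.005,0,0.163,0,0,0,0.5],[0.005,0,0.163,0,0,0,0.5],[0.005,0,0.163,0,0,0,0.5],[0.005,0,0.163,0,0,0,0.5]]' 60
python3 -m inch '[[0,0,-0.15,0,0,0,0.5],[0,0,-0.3,0,0,0,0.5],[0.1,0.05,-0.5,0,0,0,0.5],[0.3,0.2,-0.5,0,0,0,0.5],[0.55,0.35,-0.5,0,0,0,0.5],[0.8,0.5,-0.5,0,0,0,0.5],[0.8,0.5,-0.5,0,0,0,0.5]]'
python3 -m inch '[[0.2,0.1,0,0,0,0,0.5],[0.45,0.25,0.05,0,0,0,0.5],[0.45,0.274,0.1,0,0,0,0.5],[0.45,0.274,0.25,0,0,0,0.5],[0.45,0.274,0.25,0,0,0,0.5],[0.45,0.274,0.25,0,0,0,0.5]]'
python3 -c "
from h import *
s=bot.observe();print(s['position'],s['tool_rot'])"
```

```text
clock: 20.15
position: [0.4021, -0.2298, 0.0164]
tool_rot: [3.139, 0.0, 1.574]
force: [-4.0, 3.8, 30.3]
grip_width: 0.061
finger_force: 57.4
clock: 21.02
position: [0.5027, -0.0649, 0.1151]
tool_rot: [3.14, -0.001, 1.581]
force: [0.4, -0.1, -1.0]
grip_width: 0.0608
finger_force: 65.2
clock: 21.78
position: [0.5555, 0.02, 0.0657]
tool_rot: [3.141, 0.0, 1.573]
force: [0.6, -0.2, -0.0]
grip_width: 0.0604
finger_force: 65.2
[0.55545146 0.02004413 0.06573845] [3.14094585e+00 1.76133715e-04 1.57328066e+00]
```

```bash
python3 -m inch '[[0.003,0.001,0.05,0,0,0,0.5],[0.003,0.001,0.1,0,0,0,0.5],[0.003,0.001,0.108,0,0,0,0.5],[0.003,0.001,0.108,0,0,0,0.5],[0.003,0.001,0.108,0,0,0,1],[0.003,0.001,0.108,0,0,0,1],[0.003,0.001,0.108,0,0,0,1],[0.003,0.001,0,0,0,0,1],[0.003,0.001,-0.2,0,0,0,1],[0.003,0.001,-0.5,0,0,0,1],[0.003,0.001,-0.8,0,0,0,1],[0.003,0.001,-0.8,0,0,0,1],[0.003,0.001,-0.8,0,0,0,1]]'
python3 - <<'E'
from h import *
f=grab("wrist","w6"); print("sp2",ringfit(f,[.555,.021],.038,.032),discs(f,"orange",.038),"plate",ringfit(f,[.555,.02],.010,.058), bot.observe()["position"])
E
python3 -m inch '[[0.3,-0.1,0,0,0,0,1],[0.6,-0.2,0,0,0,0,1],[1,-0.28,0,0,0,0,1],[1,-0.28,0,0,0,0,1],[1,-0.28,0,0,0,0,1]]'
python3 -m inch '[[0.2,0,0,0,0,0,1],[0.2,0,0,0,0,0,1],[0.2,0,0,0,0,0,1]]' >/dev/null
python3 - <<'E'
from h import *
f=grab("wrist"); print([ringfit(f,g,.014,.030) for g in ([.55,.3416],[.4388,.3344])],discs(f,"glass",.014),bot.observe()["position"],bot.observe()["tool_rot"])
E
```

```text
clock: 23.4
position: [0.5552, 0.0218, 0.2242]
tool_rot: [-3.141, -0.0, 1.575]
force: [-0.1, 0.6, -1.3]
grip_width: 0.0852
finger_force: 0.0
sp2 (array([0.555 , 0.0241, 0.0326]), 436) [([0.5549, 0.0242, 0.0223], [281.0, 188.0])] plate (array([0.5552, 0.0213, 0.057 ]), 679) [0.5550034  0.02168113 0.22364619]
clock: 24.08
position: [0.4981, 0.2221, 0.2235]
tool_rot: [-3.14, 0.001, 1.577]
force: [-0.0, -0.4, -0.1]
grip_width: 0.0852
finger_force: 0.0
[(array([0.5501, 0.3427, 0.0297]), 252), (array([0.4385, 0.3352, 0.0297]), 251)] [([0.5504, 0.3429, 0.0255], [338.0, 95.0]), ([0.4381, 0.3353, 0.0255], [217.0, 103.0])] [0.49905622 0.25935229 0.22438671] [-3.14137403e+00  8.92887877e-04  1.57211927e+00]
```

View pics/w6.png

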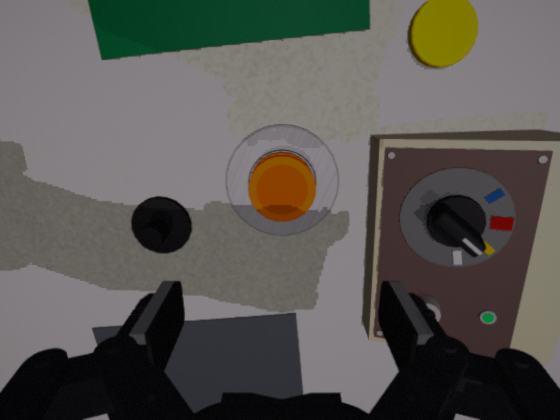

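The stack is centred at (282,188) inside the plate circle. The selector still points to yellow. Now I'll pick up flat 2.

```bash
python3 -m inch '[[0.2,0.12,0.2,0,0,0,1],[0.414,0.257,0.45,0,0,0,1],[0.414,0.257,0.7,0,0,0,1],[0.414,0.257,0.9,0,0,0,1],[0.414,0.257,0.9,0,0,0,1],[0.414,0.257,0.9,0,0,0,1]]'
python3 - <<'E'
from h import *
s=bot.observe();print(s['position'],s['tool_rot'])
f=grab("side"); print("sp",discs(f,"orange",.038),ringfit(f,[.555,.019],.038,.032),"plate",ringfit(f,[.555,.019],.010,.058))
E
```

```text
clock: 25.25
position: [0.5509, 0.3437, 0.0464]
tool_rot: [3.14, -0.001, 1.573]
force: [-0.1, 0.6, -0.8]
grip_width: 0.0855
finger_force: 0.0
[0.55089195 0.34367468 0.04641333] [ 3.13992533e+00 -5.44731974e-04  1.57322007e+00]
sp [([0.5554, 0.0198, 0.0307], [291.0, 242.0]), ([0.5101, -0.3383, 0.0301], [326.0, 394.0]), ([0.4147, -0.3413, 0.0249], [278.0, 411.0])] (array([0.5559, 0.0209, 0.0317]), 87) plate (array([0.5551, 0.0158, 0.0588]), 174)
```

```bash
python3 -m inch '[[-0.006,-0.002,0.07,0,0,0,1],[-0.006,-0.002,0.139,0,0,0,1],[-0.006,-0.002,0.139,0,0,0,1],[-0.006,-0.002,0.139,0,0,0,0.5],[-0.006,-0.002,0.139,0,0,0,0.5],[-0.006,-0.002,0.139,0,0,0,0.5],[-0.006,-0.002,0.139,0,0,0,0.5],[-0.006,-0.002,0.139,0,0,0,0.5]]' 60
python3 -m inch '[[0,0,-0.15,0,0,0,0.5],[0,0,-0.3,0,0,0,0.5],[-0.1,0,-0.45,0,0,0,0.5],[-0.3,0.01,-0.45,0,0,0,0.5],[-0.55,0.02,-0.45,0,0,0,0.5],[-0.9,0.025,-0.45,0,0,0,0.5],[-0.9,0.025,-0.45,0,0,0,0.5]]'
python3 -m inch '[[-0.25,0,0,0,0,0,0.5],[-0.5,0,0,0,0,0,0.5],[-0.71,0,0,0,0,0,0.5],[-0.71,0,0.15,0,0,0,0.5],[-0.71,0,0.15,0,0,0,0.5],[-0.71,0,0.15,0,0,0,0.5]]'
python3 -c "
from h import *
s=bot.observe();print(s['position'],s['tool_rot'])"
```

```text
clock: 26.3
position: [0.5497, 0.3432, 0.0178]
tool_rot: [3.141, -0.001, 1.574]
force: [-3.2, -2.3, 11.0]
grip_width: 0.0574
finger_force: 61.9
clock: 27.18
position: [0.5554, 0.1583, 0.1076]
tool_rot: [3.141, 0.001, 1.569]
force: [-0.0, 1.0, -0.5]
grip_width: 0.0572
finger_force: 64.5
clock: 27.92
position: [0.5558, 0.0218, 0.0775]
tool_rot: [3.141, -0.0, 1.575]
force: [0.4, 0.9, -1.1]
grip_width: 0.0573
finger_force: 64.5
[0.5558015  0.02183673 0.07748442] [ 3.14130223e+00 -1.74783094e-04  1.57534794e+00]
```

```bash
python3 -m inch '[[-0.007,0,0.05,0,0,0,0.5],[-0.007,0,0.1,0,0,0,0.5],[-0.007,0,0.112,0,0,0,0.5],[-0.007,0,0.112,0,0,0,0.5],[-0.007,0,0.112,0,0,0,1],[-0.007,0,0.112,0,0,0,1],[-0.007,0,0.112,0,0,0,1],[-0.007,0,0,0,0,0,1],[-0.007,0,-0.2,0,0,0,1],[-0.007,0,-0.5,0,0,0,1],[-0.007,0,-0.74,0,0,0,1],[-0.007,0,-0.74,0,0,0,1]]'
python3 - <<'E'
from h import *
f=grab("wrist"); print("fl",ringfit(f,[.555,.021],.050,.030),discs(f,"glass",.05),"plate",ringfit(f,[.555,.02],.010,.058), bot.observe()["position"])
E
python3 -m inch '[[-0.3,-0.1,0,0,0,0,1],[-0.6,-0.15,0,0,0,0,1],[-0.95,-0.21,0,0,0,0,1],[-0.95,-0.21,0,0,0,0,1],[-0.95,-0.21,0,0,0,0,1]]' >/dev/null
python3 -m inch '[[-0.3,0,0,0,0,0,1],[-0.6,0,0,0,0,0,1],[-0.8,0,0.2,0,0,0,1],[-0.8,0,0.3,0,0,0,1],[-0.8,0,0.3,0,0,0,1],[-0.8,0,0.3,0,0,0,1]]' >/dev/null
python3 - <<'E'
from h import *
f=grab("wrist"); print([ringfit(f,g,.010,.032) for g in ([.514,-.332],[.414,-.34])],discs(f,"orange",.01),bot.observe()["position"],bot.observe()["tool_rot"])
f=grab("side"); print("or",discs(f,"orange",.010),"gl",discs(f,"glass",.050))
E
```

```text
clock: 29.42
position: [0.5569, 0.0197, 0.2281]
tool_rot: [3.136, -0.001, 1.574]
force: [-0.7, 0.6, -1.0]
grip_width: 0.0856
finger_force: 0.0
fl (array([0.5547, 0.0235, 0.0304]), 513) [] plate (array([0.5551, 0.0212, 0.057 ]), 652) [0.55597723 0.0200244  0.226064  ]
[(array([ 0.5143, -0.3298,  0.0318]), 306), (array([ 0.4136, -0.3402,  0.0325]), 364)] [([0.5117, -0.3339, 0.0276], [277.0, 203.0]), ([0.4132, -0.341, 0.0309], [163.0, 211.0])] [ 0.51572083 -0.32941392  0.1656743 ] [3.14054489e+00 1.30791381e-04 1.57617052e+00]
or [([0.515, -0.3323, 0.0311], [326.0, 394.0]), ([0.4161, -0.3355, 0.0257], [278.0, 411.0])] gl []
```

```bash
python3 -m inch '[[-0.003,-0.005,0.25,0,0,0,1],[-0.003,-0.005,0.5,0,0,0,1],[-0.003,-0.005,0.68,0,0,0,1],[-0.003,-0.005,0.75,0,0,0,1],[-0.003,-0.005,0.75,0,0,0,1],[-0.003,-0.005,0.75,0,0,0,1],[-0.003,-0.005,0.75,0,0,0,0.5],[-0.003,-0.005,0.75,0,0,0,0.5],[-0.003,-0.005,0.75,0,0,0,0.5],[-0.003,-0.005,0.75,0,0,0,0.5],[-0.003,-0.005,0.75,0,0,0,0.5]]' 60
python3 -m inch '[[0,0,-0.15,0,0,0,0.5],[0,0,-0.3,0,0,0,0.5],[0.1,0.02,-0.5,0,0,0,0.5],[0.3,0.06,-0.5,0,0,0,0.5],[0.55,0.12,-0.5,0,0,0,0.5],[0.75,0.15,-0.5,0,0,0,0.5],[1,0.2,-0.5,0,0,0,0.5],[1,0.2,-0.5,0,0,0,0.5]]'
python3 -m inch '[[0.25,0,0,0,0,0,0.5],[0.5,0,0,0,0,0,0.5],[0.75,0,0,0,0,0,0.5],[0.75,0,0.15,0,0,0,0.5],[0.75,0,0.15,0,0,0,0.5],[0.75,0,0.15,0,0,0,0.5]]'
python3 -c "
from h import *
s=bot.observe();print(s['position'],s['tool_rot'])"
```

```text
clock: 32.33
position: [0.5144, -0.3313, 0.0166]
tool_rot: [3.14, 0.0, 1.575]
force: [-4.0, 4.1, 22.6]
grip_width: 0.0609
finger_force: 59.5
clock: 33.33
position: [0.5541, -0.1265, 0.115]
tool_rot: [3.141, -0.002, 1.58]
force: [-0.7, -0.3, -0.6]
grip_width: 0.0604
finger_force: 64.8
clock: 34.08
position: [0.5528, 0.0177, 0.0857]
tool_rot: [3.141, 0.0, 1.573]
force: [-0.0, -0.6, 0.3]
grip_width: 0.0604
finger_force: 65.0
[0.55281612 0.01769934 0.08574752] [3.14095500e+00 4.23599081e-04 1.57251077e+00]
```

```bash
python3 -m inch '[[0.0065,0.0145,0.05,0,0,0,0.5],[0.0065,0.0145,0.09,0,0,0,0.5],[0.0065,0.0145,0.108,0,0,0,0.5],[0.0065,0.0145,0.108,0,0,0,0.5],[0.0065,0.0145,0.108,0,0,0,1],[0.0065,0.0145,0.108,0,0,0,1],[0.0065,0.0145,0.108,0,0,0,1],[0.0065,0.0145,0,0,0,0,1],[0.0065,0.0145,-0.2,0,0,0,1],[0.0065,0.0145,-0.5,0,0,0,1],[0.0065,0.0145,-0.7,0,0,0,1],[0.0065,0.0145,-0.7,0,0,0,1]]'
python3 - <<'E'
from h import *
f=grab("wrist","w7"); print("sp",ringfit(f,[.555,.021],.058,.032),discs(f,"orange",.058),"plate",ringfit(f,[.555,.02],.010,.058), bot.observe()["position"])
E
python3 -m inch '[[0.25,-0.1,0,0,0,0,1],[0.5,-0.25,0,0,0,0,1],[0.75,-0.4,0,0,0,0,1],[1,-0.58,0,0,0,0,1],[1,-0.58,0,0,0,0,1]]' >/dev/null
python3 -m inch '[[0.25,0,0.1,0,0,0,1],[0.57,0,0.3,0,0,0,1],[0.57,0,0.3,0,0,0,1],[0.57,0,0.3,0,0,0,1],[0.57,0,0.3,0,0,0,1]]' >/dev/null
python3 - <<'E'
from h import *
f=grab("wrist"); print([ringfit(f,g,.014,.030) for g in ([.4388,.3344],)],discs(f,"glass",.014),bot.observe()["position"],bot.observe()["tool_rot"])
f=grab("side"); print("or",discs(f,"orange",.058),"gl",discs(f,"glass",.014))
E
```

```text
clock: 35.58
position: [0.5565, 0.0205, 0.2273]
tool_rot: [3.137, -0.001, 1.575]
force: [0.3, 0.2, -0.8]
grip_width: 0.0851
finger_force: 0.0
sp (array([0.5541, 0.0223, 0.0322]), 356) [([0.5547, 0.0239, 0.0219], [279.0, 192.0])] plate (array([0.5557, 0.0212, 0.0573]), 675) [0.55572692 0.02065304 0.22557217]
[(array([0.4372, 0.3351, 0.0291]), 369)] [([0.4381, 0.3351, 0.0256], [281.0, 197.0])] [0.43890867 0.33261539 0.16542767] [ 3.14103122e+00 -2.52412618e-04  1.57236864e+00]
or [([0.5549, 0.0185, 0.0303], [291.0, 238.0]), ([0.4137, -0.3457, 0.0242], [278.0, 411.0])] gl [([0.4389, 0.3332, 0.0272], [222.0, 175.0])]
```

```bash
python3 -m inch '[[0.012,0,0.25,0,0,0,1],[0.012,0,0.5,0,0,0,1],[0.012,0,0.66,0,0,0,1],[0.012,0,0.735,0,0,0,1],[0.012,0,0.735,0,0,0,1],[0.012,0,0.735,0,0,0,1],[0.012,0,0.735,0,0,0,0.5],[0.012,0,0.735,0,0,0,0.5],[0.012,0,0.735,0,0,0,0.5],[0.012,0,0.735,0,0,0,0.5],[0.012,0,0.735,0,0,0,0.5]]' 60
python3 -m inch '[[0,0,-0.15,0,0,0,0.5],[0,0,-0.3,0,0,0,0.5],[-0.1,0.06,-0.45,0,0,0,0.5],[-0.3,0.18,-0.45,0,0,0,0.5],[-0.55,0.33,-0.45,0,0,0,0.5],[-0.75,0.45,-0.45,0,0,0,0.5],[-1,0.585,-0.45,0,0,0,0.5],[-1,0.585,-0.45,0,0,0,0.5]]'
python3 -m inch '[[-0.25,0,0,0,0,0,0.5],[-0.5,0,0,0,0,0,0.5],[-0.57,0,0,0,0,0,0.5],[-0.57,0,0.06,0,0,0,0.5],[-0.57,0,0.06,0,0,0,0.5],[-0.57,0,0.06,0,0,0,0.5]]'
python3 -c "
from h import *
s=bot.observe();print(s['position'],s['tool_rot'])"
```

```text
clock: 38.35
position: [0.4386, 0.3368, 0.0192]
tool_rot: [3.141, -0.001, 1.574]
force: [-4.4, -2.5, 22.8]
grip_width: 0.057
finger_force: 58.7
clock: 39.35
position: [0.5577, 0.1321, 0.1085]
tool_rot: [3.14, 0.001, 1.568]
force: [-0.5, -0.2, -0.4]
grip_width: 0.057
finger_force: 64.8
clock: 40.1
position: [0.5563, 0.0242, 0.0955]
tool_rot: [-3.141, -0.0, 1.576]
force: [-0.1, 0.4, -0.8]
grip_width: 0.0573
finger_force: 64.8
[0.55629645 0.02421697 0.09552796] [-3.14106737e+00 -2.11217729e-04  1.57627042e+00]
```

```bash
python3 -m inch '[[-0.0125,-0.003,0.05,0,0,0,0.5],[-0.0125,-0.003,0.09,0,0,0,0.5],[-0.0125,-0.003,0.1025,0,0,0,0.5],[-0.0125,-0.003,0.1025,0,0,0,0.5],[-0.0125,-0.003,0.1025,0,0,0,1],[-0.0125,-0.003,0.1025,0,0,0,1],[-0.0125,-0.003,0.1025,0,0,0,1],[-0.0125,-0.003,0,0,0,0,1],[-0.0125,-0.003,-0.2,0,0,0,1],[-0.0125,-0.003,-0.5,0,0,0,1],[-0.0125,-0.003,-0.65,0,0,0,1],[-0.0125,-0.003,-0.65,0,0,0,1]]'
python3 - <<'E'
from h import *
f=grab("wrist","w8"); print("fl",ringfit(f,[.555,.021],.070,.030),discs(f,"glass",.07),"plate",ringfit(f,[.555,.02],.010,.058), bot.observe()["position"])
print("or",discs(grab("side"),"orange",.01))
E
python3 -m inch '[[-0.2,-0.2,0,0,0,0,1],[-0.4,-0.4,0,0,0,0,1],[-0.5,-0.64,0,0,0,0,0.6],[-0.5,-0.64,0,0,0,0,0.6],[-0.5,-0.64,0,0,0,0,0.6]]' >/dev/null
python3 - <<'E'
from h import *
f=grab("wrist"); print(ringfit(f,[.427,-.026],.008,.032),discs(f,"black",.008),bot.observe()["position"],bot.observe()["tool_rot"])
E
```

```text
clock: 41.6
position: [0.5567, 0.0205, 0.2278]
tool_rot: [3.138, -0.001, 1.575]
force: [0.2, 0.5, -0.4]
grip_width: 0.0854
finger_force: 0.0
fl (array([0.5547, 0.0212, 0.0301]), 555) [] plate (array([0.5557, 0.0214, 0.0573]), 681) [0.55603195 0.020587   0.2262812 ]
or [([0.4162, -0.3352, 0.0258], [278.0, 411.0])]
(array([ 0.4259, -0.027 ,  0.0314]), 242) [([0.4259, -0.027, 0.0305], [280.0, 128.0]), ([0.7384, -0.3037, 0.0341], [531.0, 353.0])] [ 0.42866225 -0.07976763  0.22540424] [-3.14115295e+00  4.25658678e-04  1.57514625e+00]
```

View pics/w8.png

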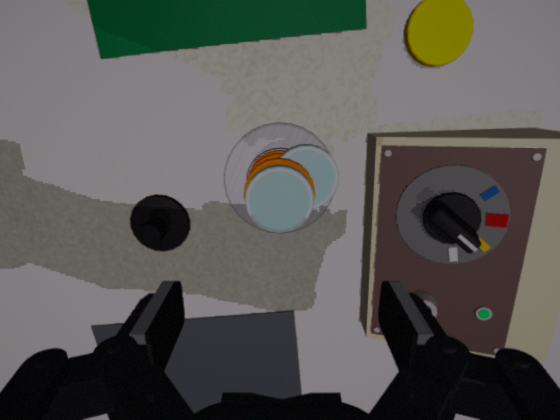

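The picture shows a flat at (308,175) knocked sideways out of the stack, toward +x/+y. I need a closer look from the other views.

Run:
```python
from h import *
f=grab("wrist"); s=grab("side"); c=grab("scene")
def cr(i,u,v,w,h,k): return cv2.resize(i[v:v+h,u:u+w],(int(w*k),int(h*k)),interpolation=cv2.INTER_CUBIC)
a=cr(s["img"],240,190,110,110,3.6); b=cr(c["img"],215,190,110,110,3.6)
cv2.imwrite("pics/p9.png",np.hstack([a,b])[:,:,::-1])
cv2.imwrite("pics/w9.png",cr(f["img"],300,0,260,190,3)[:,:,::-1])
P=depth(f)
z=P[...,2]; m=(z>.012)&(z<.1)&(abs(P[...,0]-.56)<.08)&(abs(P[...,1]-.03)<.07)
hist=np.histogram(z[m],bins=np.arange(.012,.1,.004)); print(list(zip(hist[1].round(3),hist[0])))
for lo in np.arange(.02,.08,.01):
    q=P[m&(z>=lo)&(z<lo+.01)]; print(lo.round(2),len(q),np.percentile(q,[3,50,97],axis=0).round(3).tolist() if len(q)>20 else "")
```

```text
[(np.float64(0.012), np.int64(109)), (np.float64(0.016), np.int64(191)), (np.float64(0.02), np.int64(62)), (np.float64(0.024), np.int64(55)), (np.float64(0.028), np.int64(42)), (np.float64(0.032), np.int64(103)), (np.float64(0.036), np.int64(352)), (np.float64(0.04), np.int64(6)), (np.float64(0.044), np.int64(18)), (np.float64(0.048), np.int64(1661)), (np.float64(0.052), np.int64(120)), (np.float64(0.056), np.int64(487)), (np.float64(0.06), np.int64(105)), (np.float64(0.064), np.int64(138)), (np.float64(0.068), np.int64(4959)), (np.float64(0.072), np.int64(25)), (np.float64(0.076), np.int64(0)), (np.float64(0.08), np.int64(0)), (np.float64(0.084), np.int64(0)), (np.float64(0.088), np.int64(0)), (np.float64(0.092), np.int64(0))]
0.02 129 [[0.525, -0.007, 0.02], [0.527, 0.009, 0.024], [0.542, 0.033, 0.029]]
0.03 485 [[0.524, -0.006, 0.031], [0.528, 0.023, 0.037], [0.544, 0.05, 0.039]]
0.04 876 [[0.562, 0.016, 0.048], [0.592, 0.048, 0.049], [0.606, 0.061, 0.05]]
0.05 1416 [[0.523, -0.001, 0.05], [0.571, 0.041, 0.051], [0.604, 0.06, 0.059]]
0.06 2808 [[0.525, -0.007, 0.063], [0.551, 0.02, 0.069], [0.579, 0.044, 0.07]]
0.07 2419 [[0.529, -0.007, 0.07], [0.554, 0.02, 0.07], [0.58, 0.045, 0.072]]
```

View pics/p9.png

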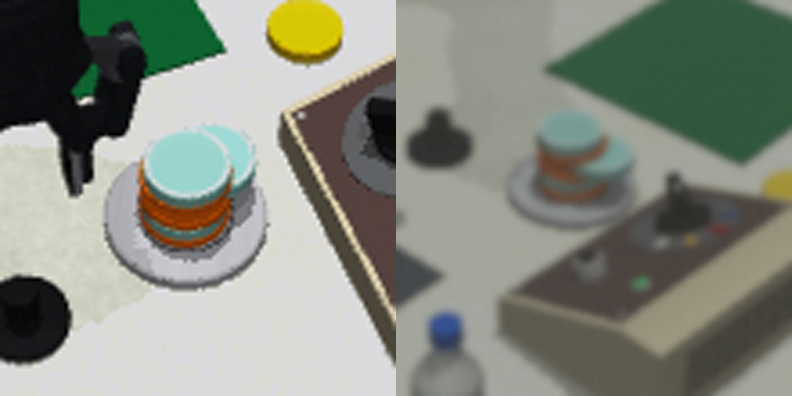

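View pics/w9.png

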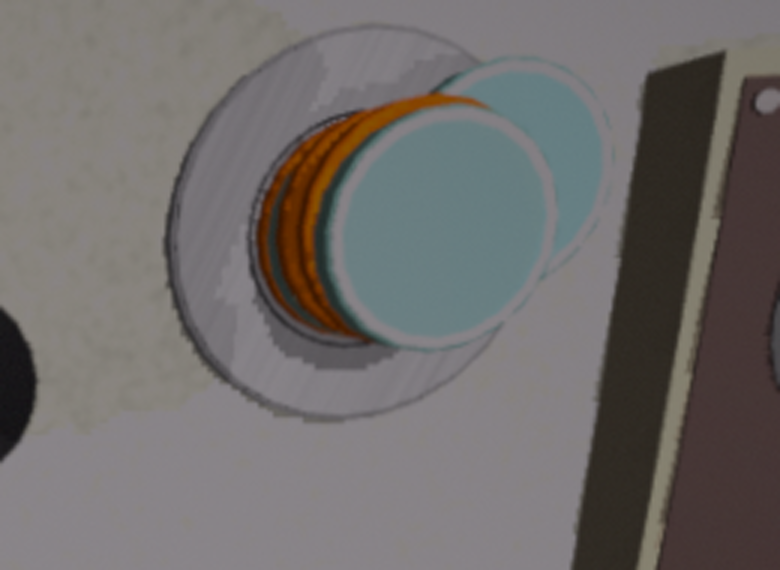

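Flat 2 (layer z 38–50 mm) has been knocked about 25 mm toward +x/+y. The layers above it are still level. I'll lift spacer 3 and flat 3 together, park them gently on the bench, and re-seat flat 2.

```bash
python3 - <<'E'
from h import *
f=grab("wrist"); print("F2",ringfit(f,[.578,.033],.050,.030,tol=.003),"F3",ringfit(f,[.555,.021],.070,.030),"S1",ringfit(f,[.555,.021],.018,.032,.002))
E
python3 -m inch '[[0.25,0.3,0,0,0,0,1],[0.5,0.635,0,0,0,0,1],[0.5,0.635,0.2,0,0,0,1],[0.5,0.635,0.4,0,0,0,1],[0.5,0.635,0.55,0,0,0,1],[0.5,0.635,0.65,0,0,0,1],[0.5,0.635,0.65,0,0,0,1],[0.5,0.635,0.65,0,0,0,1]]'
python3 -c "
from h import *
s=bot.observe();print(s['position'],s['tool_rot'])"
```

```text
F2 (array([0.577 , 0.0328, 0.0301]), 193) F3 (array([0.5523, 0.0189, 0.0307]), 595) S1 (array([0.5542, 0.0207, 0.032 ]), 222)
clock: 43.58
position: [0.5552, 0.0203, 0.0964]
tool_rot: [3.141, 0.0, 1.574]
force: [-0.4, -0.3, 1.1]
grip_width: 0.085
finger_force: 0.0
[0.5552032  0.02030553 0.09642021] [3.14099702e+00 8.13549495e-05 1.57448302e+00]
```

```bash
python3 -m inch '[[0,0,0.06,0,0,0,1],[0,0,0.12,0,0,0,1],[0,0,0.15,0,0,0,1],[0,0,0.15,0,0,0,1],[0,0,0.15,0,0,0,0.5],[0,0,0.15,0,0,0,0.5],[0,0,0.15,0,0,0,0.5],[0,0,0.15,0,0,0,0.5],[0,0,0.15,0,0,0,0.5]]' 80
python3 -m inch '[[0,0,-0.02,0,0,0,0.5],[0,0,-0.06,0,0,0,0.5],[0,0,-0.12,0,0,0,0.5],[0,0,-0.16,0,0,0,0.5],[0,0,-0.18,0,0,0,0.5],[0,0,-0.18,0,0,0,0.5]]'
python3 - <<'E'
from h import *
f=grab("wrist"); s=grab("side")["img"]
cv2.imwrite("pics/p10.png",np.hstack([f["img"][60:360,140:480],cv2.resize(s[170:290,220:370],(375,300))])[:,:,::-1])
E
```

```text
clock: 44.7
position: [0.5552, 0.0202, 0.0671]
tool_rot: [3.14, -0.001, 1.574]
force: [-6.6, 0.3, 22.9]
grip_width: 0.0598
finger_force: 80.4
clock: 45.45
position: [0.5549, 0.0204, 0.102]
tool_rot: [3.141, -0.0, 1.575]
force: [-0.2, 0.8, -0.8]
grip_width: 0.0589
finger_force: 85.6
```

View pics/p10.png

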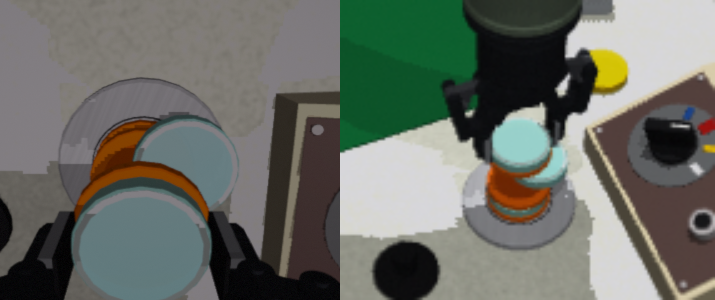

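The pair (lower centre) is held level, with flat 2 exposed at (185,160). I'll park the pair on the bench.

```bash
python3 -m inch '[[-0.02,0,0,0,0,0,0.5],[-0.06,0,0,0,0,0,0.5],[-0.12,0,0,0,0,0,0.5],[-0.19,0,0,0,0,0,0.5],[-0.26,0,0,0,0,0,0.5],[-0.33,0,0,0,0,0,0.5],[-0.4,0,0,0,0,0,0.5],[-0.46,0,0,0,0,0,0.5],[-0.51,0,0.03,0,0,0,0.5],[-0.53,0,0.08,0,0,0,0.5],[-0.53,0,0.15,0,0,0,0.5],[-0.53,0,0.22,0,0,0,0.5],[-0.53,0,0.29,0,0,0,0.5],[-0.53,0,0.35,0,0,0,0.5],[-0.53,0,0.4,0,0,0,0.5],[-0.53,0,0.42,0,0,0,0.5],[-0.53,0,0.426,0,0,0,0.5],[-0.53,0,0.426,0,0,0,0.5]]'
python3 -m inch '[[0,0,0,0,0,0,1],[0,0,0,0,0,0,1],[0,0,0,0,0,0,1],[0,0,-0.1,0,0,0,1],[0,0,-0.3,0,0,0,1],[0,0,-0.6,0,0,0,1],[0,0,-0.9,0,0,0,1],[0,0,-0.9,0,0,0,1]]'
python3 - <<'E'
from h import *
f=grab("wrist"); print("F2",ringfit(f,[.577,.0328],.050,.030,tol=.003),"S2",ringfit(f,[.555,.021],.038,.032,.002),"pair S3",ringfit(f,[.555,-.085],.008,.032,.002),"F3",ringfit(f,[.555,-.085],.020,.030,.003),"plate",ringfit(f,[.555,.02],.010,.058),bot.observe()["position"],bot.observe()["tool_rot"])
P=depth(f); q=P[(abs(P[...,0]-.58)<.02)&(abs(P[...,1]-.036)<.02)]; print(np.percentile(q[:,2],[2,50,98]))
q=P[(abs(P[...,0]-.555)<.02)&(abs(P[...,1]+.085)<.02)]; print(np.percentile(q[:,2],[2,50,98]))
E
```

```text
clock: 47.8
position: [0.555, -0.0857, 0.0174]
tool_rot: [3.142, -0.001, 1.574]
force: [-6.0, 1.1, 17.5]
grip_width: 0.059
finger_force: 89.2
clock: 48.8
position: [0.5568, -0.0861, 0.2018]
tool_rot: [3.134, -0.0, 1.574]
force: [0.5, 0.9, -0.4]
grip_width: 0.0853
finger_force: 0.0
F2 (array([0.5784, 0.0326, 0.0296]), 456) S2 (array([0.5556, 0.0212, 0.0324]), 284) pair S3 (array([ 0.5543, -0.0847,  0.0321]), 275) F3 (array([ 0.5545, -0.0822,  0.0304]), 365) plate (array([0.5561, 0.0221, 0.0574]), 692) [ 0.55587979 -0.08561694  0.19938438] [ 3.13756443e+00 -5.19135986e-04  1.57451853e+00]
[0.04835781 0.04993941 0.05144159]
[0.0190538  0.26052088 0.26694102]
```

```bash
python3 -m inch '[[0.25,0.06,0,0,0,0,1],[0.5,0.115,0,0,0,0,1],[0.591,0.115,0.15,0,0,0,1],[0.591,0.115,0.35,0,0,0,1],[0.591,0.115,0.54,0,0,0,1],[0.591,0.115,0.54,0,0,0,1],[0.591,0.115,0.54,0,0,0,1]]'
python3 -c "
from h import *
s=bot.observe();print(s['position'],s['tool_rot'])"
```

```text
clock: 49.72
position: [0.578, 0.0323, 0.0897]
tool_rot: [3.141, 0.0, 1.574]
force: [0.2, -0.3, 0.8]
grip_width: 0.0853
finger_force: 0.0
[0.57803348 0.03225519 0.08967037] [3.14113785e+00 1.81353238e-04 1.57392129e+00]
```

```bash
python3 -m inch '[[0,0.004,0.08,0,0,0,1],[0,0.004,0.15,0,0,0,1],[0,0.004,0.167,0,0,0,1],[0,0.004,0.167,0,0,0,1],[0,0.004,0.167,0,0,0,0.5],[0,0.004,0.167,0,0,0,0.5],[0,0.004,0.167,0,0,0,0.5],[0,0.004,0.167,0,0,0,0.5],[0,0.004,0.167,0,0,0,0.5]]' 60
python3 -m inch '[[0,0,-0.05,0,0,0,0.5],[0,0,-0.11,0,0,0,0.5],[-0.059,-0.115,-0.11,0,0,0,0.5],[-0.059,-0.115,-0.11,0,0,0,0.5],[-0.059,-0.115,-0.11,0,0,0,0.5]]'
python3 -c "
from h import *
s=bot.observe();print(s['position'],s['tool_rot'])
f=grab('wrist');P=depth(f);
print('S2',ringfit(f,[.555,.021],.038,.032,.002))"
```

```text
clock: 50.85
position: [0.5789, 0.0327, 0.0561]
tool_rot: [3.141, -0.001, 1.574]
force: [-3.4, 0.8, 13.6]
grip_width: 0.057
finger_force: 60.8
clock: 51.48
position: [0.5562, 0.021, 0.0777]
tool_rot: [3.141, -0.0, 1.575]
force: [0.4, -0.6, -0.2]
grip_width: 0.0567
finger_force: 64.0
[0.55618925 0.02103607 0.07771159] [ 3.14072270e+00 -3.07982872e-04  1.57458536e+00]
S2 (array([0.5549, 0.0261, 0.0318]), 525)
```

```bash
python3 -m inch '[[0,-0.002,0.05,0,0,0,0.5],[0,-0.002,0.09,0,0,0,0.5],[0,-0.002,0.11,0,0,0,0.5],[0,-0.002,0.11,0,0,0,0.5],[0,-0.002,0.11,0,0,0,1],[0,-0.002,0.11,0,0,0,1],[0,-0.002,0.11,0,0,0,1],[0,-0.002,0,0,0,0,1],[0,-0.002,-0.2,0,0,0,1],[-0.2,-0.002,-0.5,0,0,0,1],[-0.45,-0.002,-0.6,0,0,0,1],[-0.53,-0.002,-0.6,0,0,0,1],[-0.53,-0.002,-0.6,0,0,0,1]]'
python3 - <<'E'
from h import *
f=grab("wrist","w11"); print("F2",ringfit(f,[.555,.021],.050,.030,tol=.003),"S2",ringfit(f,[.555,.021],.038,.032,.002),"pair S3",ringfit(f,[.555,-.085],.008,.032,.002),"F3",ringfit(f,[.555,-.083],.020,.030,.003),"plate",ringfit(f,[.555,.02],.010,.058),bot.observe()["position"],bot.observe()["tool_rot"])
E
```

```text
clock: 53.15
position: [0.5553, -0.086, 0.1968]
tool_rot: [-3.141, -0.0, 1.573]
force: [0.2, 0.9, -0.9]
grip_width: 0.0854
finger_force: 0.0
F2 (array([0.5548, 0.0201, 0.0301]), 555) S2 (array([0.5552, 0.0203, 0.032 ]), 433) pair S3 (array([ 0.5544, -0.0847,  0.0321]), 294) F3 (array([ 0.5545, -0.0823,  0.0304]), 408) plate (array([0.5552, 0.021 , 0.0566]), 789) [ 0.55531051 -0.08470692  0.19638916] [-3.14043658e+00 -4.65867288e-04  1.57423280e+00]
```

View pics/w11.png

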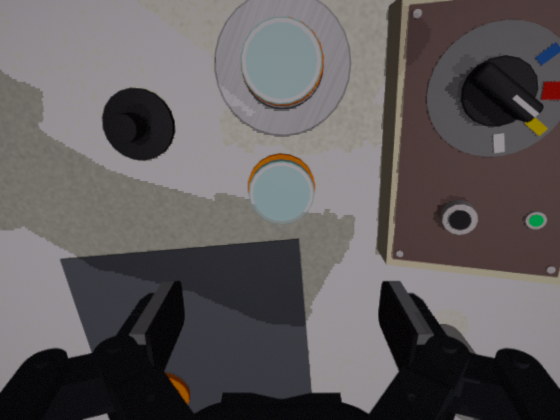

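The stack at (282,62) is concentric and the parked pair is at (281,190). Now I'll return the pair to the stack.

```bash
python3 -m inch '[[-0.003,0,0.2,0,0,0,1],[-0.003,0,0.45,0,0,0,1],[-0.003,0,0.7,0,0,0,1],[-0.003,0,0.83,0,0,0,1],[-0.003,0,0.89,0,0,0,1],[-0.003,0,0.897,0,0,0,1],[-0.003,0,0.897,0,0,0,1],[-0.003,0,0.897,0,0,0,0.5],[-0.003,0,0.897,0,0,0,0.5],[-0.003,0,0.897,0,0,0,0.5],[-0.003,0,0.897,0,0,0,0.5],[-0.003,0,0.897,0,0,0,0.5]]' 80
python3 -m inch '[[0,0,-0.03,0,0,0,0.5],[0,0,-0.09,0,0,0,0.5],[0,0,-0.16,0,0,0,0.5],[0,0,-0.23,0,0,0,0.5],[0,0,-0.3,0,0,0,0.5],[0,0,-0.36,0,0,0,0.5],[0.02,0,-0.4,0,0,0,0.5],[0.06,0,-0.4,0,0,0,0.5],[0.12,0,-0.4,0,0,0,0.5],[0.19,0,-0.4,0,0,0,0.5],[0.26,0,-0.4,0,0,0,0.5],[0.33,0,-0.4,0,0,0,0.5],[0.4,0,-0.4,0,0,0,0.5],[0.46,0,-0.4,0,0,0,0.5],[0.51,0,-0.4,0,0,0,0.5],[0.53,0,-0.39,0,0,0,0.5],[0.53,0,-0.36,0,0,0,0.5],[0.53,0,-0.36,0,0,0,0.5]]'
python3 -c "
from h import *
s=bot.observe();print(s['position'],s['tool_rot'])"
```

```text
clock: 54.7
position: [0.5588, -0.0861, 0.0205]
tool_rot: [3.135, 0.0, 1.574]
force: [5.8, 2.4, 34.8]
grip_width: 0.0571
finger_force: 97.2
clock: 56.95
position: [0.5549, 0.0196, 0.0893]
tool_rot: [-3.141, 0.0, 1.574]
force: [-0.2, -0.5, -0.6]
grip_width: 0.0572
finger_force: 85.6
[0.55490356 0.01961137 0.08926477] [-3.14077665e+00  3.29209957e-04  1.57384430e+00]
```

The grip width (57 mm) suggests the pads may be on the flat and not the spacer, so I'll check.

Run:
```python
from h import *
f=grab("wrist"); s=grab("side")["img"]
cv2.imwrite("pics/p12.png",np.hstack([f["img"][60:360,120:460],cv2.resize(s[150:290,210:385],(375,300))])[:,:,::-1])
P=depth(f)
hsv=cv2.cvtColor(f["img"],cv2.COLOR_RGB2HSV).astype(int)
o=(hsv[...,0]<=18)&(hsv[...,1]>150)&(hsv[...,2]>50)
print(np.percentile(P[o][:,2],[2,25,50,75,98]),np.percentile(P[o][:,1],[2,50,98]))
print(np.histogram(P[o][:,2],bins=np.arange(-.005,.1,.005)))
```

```text
[0.00744063 0.00835061 0.00905292 0.03096761 0.03881704] [-0.11209689 -0.08570269  0.05357275]
(array([   0,    0, 2178,   92,  541,    0,    1,  177,  761,    7,    0,
          0,    0,    0,    0,    0,    0,    0,    0,    0]), array([-0.005,  0.   ,  0.005,  0.01 ,  0.015,  0.02 ,  0.025,  0.03 ,
        0.035,  0.04 ,  0.045,  0.05 ,  0.055,  0.06 ,  0.065,  0.07 ,
        0.075,  0.08 ,  0.085,  0.09 ,  0.095]))
```

View pics/p12.png

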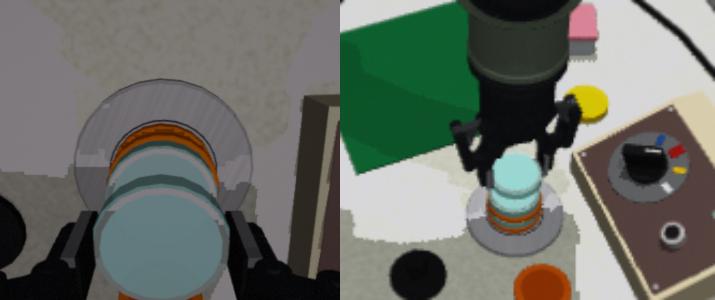

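Confirmed: only flat 3 is held, and the spacer stayed on the bench. I'll park the flat on the green mat and place the spacer first.

```bash
python3 -m inch '[[0.1,0,0,0,0,0,0.5],[0.3,0,0,0,0,0,0.5],[0.55,0,0,0,0,0,0.5],[0.8,0,0,0,0,0,0.5],[1,0,0,0,0,0,0.5],[1,0,0.1,0,0,0,0.5],[1,0,0.2,0,0,0,0.5],[1,0,0.3,0,0,0,0.5],[1,0,0.35,0,0,0,0.5],[1,0,0.367,0,0,0,0.5],[1,0,0.367,0,0,0,0.5],[1,0,0.367,0,0,0,1],[1,0,0.367,0,0,0,1],[1,0,0.367,0,0,0,1],[1,0,0.2,0,0,0,1],[1,0,-0.1,0,0,0,1],[1,0,-0.4,0,0,0,1],[1,0,-0.6,0,0,0,1],[1,0,-0.6,0,0,0,1]]' 60
python3 -m inch '[[-0.25,0,0,0,0,0,1],[-0.5,0,0,0,0,0,1],[-0.75,0,0,0,0,0,1],[-1,0,0,0,0,0,1],[-1,0,0,0,0,0,1]]' >/dev/null
python3 -m inch '[[-0.25,0,0,0,0,0,1],[-0.53,0,0.2,0,0,0,1],[-0.53,0,0.2,0,0,0,1],[-0.53,0,0.2,0,0,0,1],[-0.53,0,0.2,0,0,0,1]]' >/dev/null
python3 - <<'E'
from h import *
f=grab("wrist"); print("S3",ringfit(f,[.555,-.085],.008,.032),discs(f,"orange",.008),"F2",ringfit(f,[.555,.021],.050,.030,tol=.003),bot.observe()["position"],bot.observe()["tool_rot"])
print(discs(grab("side"),"glass",.014))
E
```

```text
clock: 59.42
position: [0.5556, 0.2206, 0.2127]
tool_rot: [3.138, -0.003, 1.575]
force: [0.7, 1.0, -0.3]
grip_width: 0.0855
finger_force: 0.0
S3 (array([ 0.5535, -0.0846,  0.0318]), 329) [([0.5526, -0.0891, 0.0264], [277.0, 202.0])] F2 (array([0.5548, 0.0204, 0.03  ]), 624) [ 0.55598193 -0.0843748   0.17005882] [ 3.14112682e+00 -4.31953471e-04  1.57643142e+00]
[([0.5551, 0.2182, 0.0253], [269.0, 193.0])]
```

```bash
python3 -m inch '[[0,-0.009,0.25,0,0,0,1],[0,-0.009,0.5,0,0,0,1],[0,-0.009,0.7,0,0,0,1],[0,-0.009,0.78,0,0,0,1],[0,-0.009,0.78,0,0,0,1],[0,-0.009,0.78,0,0,0,1],[0,-0.009,0.78,0,0,0,0.5],[0,-0.009,0.78,0,0,0,0.5],[0,-0.009,0.78,0,0,0,0.5],[0,-0.009,0.78,0,0,0,0.5],[0,-0.009,0.78,0,0,0,0.5]]' 60
python3 -m inch '[[0,0,-0.15,0,0,0,0.5],[0,0,-0.35,0,0,0,0.5],[0.1,0,-0.45,0,0,0,0.5],[0.3,0.01,-0.45,0,0,0,0.5],[0.526,0.01,-0.45,0,0,0,0.5],[0.526,0.01,-0.36,0,0,0,0.5],[0.526,0.01,-0.36,0,0,0,0.5],[0.526,0.01,-0.36,0,0,0,0.5]]'
python3 -c "
from h import *
s=bot.observe();print(s['position'],s['tool_rot'])"
```

```text
clock: 62.15
position: [0.5544, -0.0858, 0.0155]
tool_rot: [3.14, -0.001, 1.574]
force: [-4.6, 3.0, 24.8]
grip_width: 0.0609
finger_force: 58.8
clock: 63.15
position: [0.5555, 0.018, 0.0863]
tool_rot: [3.141, 0.0, 1.573]
force: [0.7, 0.1, -0.1]
grip_width: 0.0603
finger_force: 64.8
[0.55552127 0.01802995 0.08627383] [3.14129904e+00 4.21447673e-04 1.57270272e+00]
```

```bash
python3 -m inch '[[0.0075,0,0.05,0,0,0,0.5],[0.0075,0,0.09,0,0,0,0.5],[0.0075,0,0.112,0,0,0,0.5],[0.0075,0,0.112,0,0,0,0.5],[0.0075,0,0.112,0,0,0,1],[0.0075,0,0.112,0,0,0,1],[0.0075,0,0.112,0,0,0,1],[0.0075,0,0,0,0,0,1],[0.0075,0,-0.2,0,0,0,1],[0.0075,0,-0.5,0,0,0,1],[0.0075,0,-0.7,0,0,0,1],[0.0075,0,-0.7,0,0,0,1]]' >/dev/null
python3 - <<'E'
from h import *
f=grab("wrist"); print("sp",ringfit(f,[.555,.021],.058,.032),"plate",ringfit(f,[.555,.02],.010,.058), bot.observe()["position"])
E
python3 -m inch '[[0.25,0,0,0,0,0,1],[0.5,0,0,0,0,0,1],[0.75,0,0,0,0,0,1],[0.98,0,0.1,0,0,0,1],[0.98,0,0.25,0,0,0,1],[0.98,0,0.25,0,0,0,1],[0.98,0,0.25,0,0,0,1]]'
python3 - <<'E'
from h import *
f=grab("wrist"); print(ringfit(f,[.555,.221],.014,.030),discs(f,"glass",.014),bot.observe()["position"],bot.observe()["tool_rot"])
E
```

```text
sp (array([0.5543, 0.023 , 0.0324]), 411) plate (array([0.5551, 0.0214, 0.057 ]), 676) [0.55573774 0.02107999 0.22649085]
clock: 65.58
position: [0.555, 0.2159, 0.1762]
tool_rot: [-3.142, 0.001, 1.573]
force: [0.5, -0.0, 1.2]
grip_width: 0.0854
finger_force: 0.0
(array([0.5538, 0.2181, 0.0289]), 353) [([0.5538, 0.2187, 0.0256], [281.0, 193.0])] [0.55519417 0.21605082 0.17659492] [ 3.14087584e+00 -1.04056820e-04  1.57304592e+00]
```

```bash
python3 -m inch '[[0.012,-0.003,0.25,0,0,0,1],[0.012,-0.003,0.5,0,0,0,1],[0.012,-0.003,0.7,0,0,0,1],[0.012,-0.003,0.79,0,0,0,1],[0.012,-0.003,0.79,0,0,0,1],[0.012,-0.003,0.79,0,0,0,1],[0.012,-0.003,0.79,0,0,0,0.5],[0.012,-0.003,0.79,0,0,0,0.5],[0.012,-0.003,0.79,0,0,0,0.5],[0.012,-0.003,0.79,0,0,0,0.5],[0.012,-0.003,0.79,0,0,0,0.5]]' 60
python3 -m inch '[[0,0,-0.15,0,0,0,0.5],[0,0,-0.3,0,0,0,0.5],[-0.1,0,-0.45,0,0,0,0.5],[-0.3,0,-0.5,0,0,0,0.5],[-0.55,0.005,-0.5,0,0,0,0.5],[-0.75,0.005,-0.5,0,0,0,0.5],[-0.99,0.005,-0.4,0,0,0,0.5],[-0.99,0.005,-0.4,0,0,0,0.5],[-0.99,0.005,-0.4,0,0,0,0.5]]'
python3 -c "
from h import *
s=bot.observe();print(s['position'],s['tool_rot'])"
```

```text
clock: 67.0
position: [0.5546, 0.2196, 0.0194]
tool_rot: [3.14, -0.001, 1.575]
force: [-4.0, -1.5, 21.0]
grip_width: 0.0575
finger_force: 59.1
clock: 68.12
position: [0.5559, 0.0216, 0.0981]
tool_rot: [3.141, -0.0, 1.574]
force: [0.4, 0.4, -0.5]
grip_width: 0.0569
finger_force: 64.6
[0.55592859 0.02161044 0.098116  ] [ 3.14138273e+00 -4.75580101e-04  1.57423262e+00]
```

```bash
python3 -m inch '[[0,0,0.05,0,0,0,0.5],[0,0,0.1,0,0,0,0.5],[0,0,0.115,0,0,0,0.5],[0,0,0.115,0,0,0,0.5],[0,0,0.115,0,0,0,1],[0,0,0.115,0,0,0,1],[0,0,0.115,0,0,0,1],[0,0,0,0,0,0,1],[0,0,-0.2,0,0,0,1],[0,0,-0.5,0,0,0,1],[0,0,-0.6,0,0,0,1],[0,0,-0.6,0,0,0,1]]' >/dev/null
python3 - <<'E'
from h import *
f=grab("wrist","w13"); print("fl",ringfit(f,[.555,.021],.070,.030),"plate",ringfit(f,[.555,.02],.010,.058), bot.observe()["position"])
E
python3 -m inch '[[-0.2,-0.2,0,0,0,0,1],[-0.4,-0.4,0,0,0,0,0.6],[-0.5,-0.645,0,0,0,0,0.6],[-0.5,-0.645,0,0,0,0,0.6],[-0.5,-0.645,0,0,0,0,0.6]]' >/dev/null
python3 - <<'E'
from h import *
f=grab("wrist"); print(ringfit(f,[.427,-.026],.008,.032),bot.observe()["position"],bot.observe()["tool_rot"],bot.observe()["grip_width"])
P=depth(f); q=P[(abs(P[...,0]-.427)<.025)&(abs(P[...,1]+.026)<.025)&(P[...,2]>.035)&(P[...,2]<.046)]; print(len(q),q.mean(0),q.min(0),q.max(0))
q=P[(abs(P[...,0]-.555)<.08)&(abs(P[...,1]-.02)<.08)]; print([int(((q[:,2]>a)&(q[:,2]<a+.004)).sum()) for a in (.016,.028,.036,.048,.056,.068)])
print(ringfit(f,[.555,.021],.070,.030),ringfit(f,[.5555,.021],.018,.032,.002))
E
```

```text
fl (array([0.5547, 0.0247, 0.0299]), 620) plate (array([0.5552, 0.0215, 0.0569]), 695) [0.55583578 0.02151762 0.21776741]
(array([ 0.4259, -0.0269,  0.0314]), 247) [ 0.42769092 -0.07888177  0.21739691] [-3.14121309e+00  4.73021210e-04  1.57514247e+00] 0.051178561270763194
612 [ 0.42548991 -0.02659922  0.0399872 ] [ 0.4141821  -0.03870126  0.03508376] [ 0.43665201 -0.0150803   0.04218518]
[202, 40, 268, 36, 478, 5286]
(array([0.552 , 0.021 , 0.0306]), 578) (array([0.5539, 0.0205, 0.032 ]), 239)
```

View pics/w13.png

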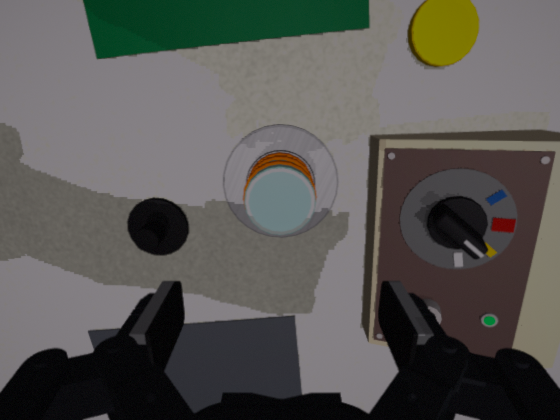

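The stack at (281,195) is aligned. Now the cover, at (158,226).

```bash
python3 -m inch '[[0.13,-0.009,0.2,0,0,0,0.6],[0.261,-0.009,0.45,0,0,0,0.6],[0.261,-0.009,0.7,0,0,0,0.6],[0.261,-0.009,0.85,0,0,0,0.6],[0.261,-0.009,0.935,0,0,0,0.6],[0.261,-0.009,0.935,0,0,0,0.6],[0.261,-0.009,0.935,0,0,0,0.6],[0.261,-0.009,0.935,0,0,0,0.15],[0.261,-0.009,0.935,0,0,0,0.15],[0.261,-0.009,0.935,0,0,0,0.15],[0.261,-0.009,0.935,0,0,0,0.15],[0.261,-0.009,0.935,0,0,0,0.15],[0.261,-0.009,0.935,0,0,0,0.15]]' 60
python3 -m inch '[[0,0,-0.15,0,0,0,0.15],[0,0,-0.4,0,0,0,0.15],[0,0,-0.6,0,0,0,0.15],[0.1,0.3,-0.6,0,0,0,0.15],[0.2,0.5,-0.6,0,0,0,0.15],[0.237,0.648,-0.6,0,0,0,0.15],[0.237,0.648,-0.5,0,0,0,0.15],[0.237,0.648,-0.45,0,0,0,0.15],[0.237,0.648,-0.45,0,0,0,0.15],[0.237,0.648,-0.45,0,0,0,0.15]]'
python3 -c "
from h import *
s=bot.observe();print(s['position'],s['tool_rot'])
f=grab('wrist');P=depth(f);q=P[(abs(P[...,0]-.555)<.03)&(abs(P[...,1]-.02)<.06)&(P[...,2]>.08)&(P[...,2]<.15)];print(np.percentile(q[:,2],[5,25,50,75,95]))"
```

```text
clock: 71.97
position: [0.4257, -0.0268, 0.0316]
tool_rot: [3.14, -0.0, 1.575]
force: [-2.3, 0.9, 14.1]
grip_width: 0.0222
finger_force: 58.1
clock: 73.22
position: [0.5547, 0.0207, 0.1215]
tool_rot: [3.141, -0.0, 1.574]
force: [-0.1, 0.6, -0.8]
grip_width: 0.0219
finger_force: 59.1
[0.55466811 0.02071894 0.12146137] [ 3.14099652e+00 -2.11410433e-04  1.57410267e+00]
[0.09704851 0.09815647 0.11688595 0.13013865 0.14596755]
```

```bash
python3 -m inch '[[0.001,0.004,0.05,0,0,0,0.15],[0.001,0.004,0.08,0,0,0,0.15],[0.001,0.004,0.0985,0,0,0,0.15],[0.001,0.004,0.0985,0,0,0,0.15],[0.001,0.004,0.0985,0,0,0,0.15]]'
python3 -m inch '[[0,0,0,0,0,0,0.6],[0,0,0,0,0,0,0.6],[0,0,0,0,0,0,0.6],[0,0,-0.15,0,0,0,0.6],[0,0,-0.4,0,0,0,0.6],[-0.25,0,-0.7,0,0,0,0.6],[-0.45,0,-0.7,0,0,0,0.6],[-0.45,0,-0.7,0,0,0,0.6]]'
python3 - <<'E'
from h import *
f=grab("wrist","w14"); s=grab("side"); c=grab("scene")
print("cover",ringfit(f,[.555,.021],.078,.032),"plate",ringfit(f,[.555,.02],.010,.058),bot.observe()["position"])
def cr(i,u,v,w,h,k): return cv2.resize(i[v:v+h,u:u+w],(int(w*k),int(h*k)),interpolation=cv2.INTER_CUBIC)
cv2.imwrite("pics/p14.png",np.vstack([np.hstack([cr(s["img"],240,180,110,110,3),cr(c["img"],215,190,110,110,3)]),cr(f["img"],200,40,360,160,660/360)])[:,:,::-1])
E
```

```text
clock: 73.9
position: [0.5554, 0.021, 0.1016]
tool_rot: [-3.142, -0.001, 1.574]
force: [-5.1, 1.3, 17.2]
grip_width: 0.0222
finger_force: 60.9
clock: 74.9
position: [0.5557, -0.0727, 0.2425]
tool_rot: [3.139, 0.001, 1.569]
force: [-0.4, 0.1, 0.0]
grip_width: 0.0515
finger_force: 0.0
cover (array([0.5542, 0.0197, 0.0321]), 375) plate (array([0.5552, 0.021 , 0.0567]), 787) [ 0.55561455 -0.06821621  0.24061518]
```

View pics/p14.png

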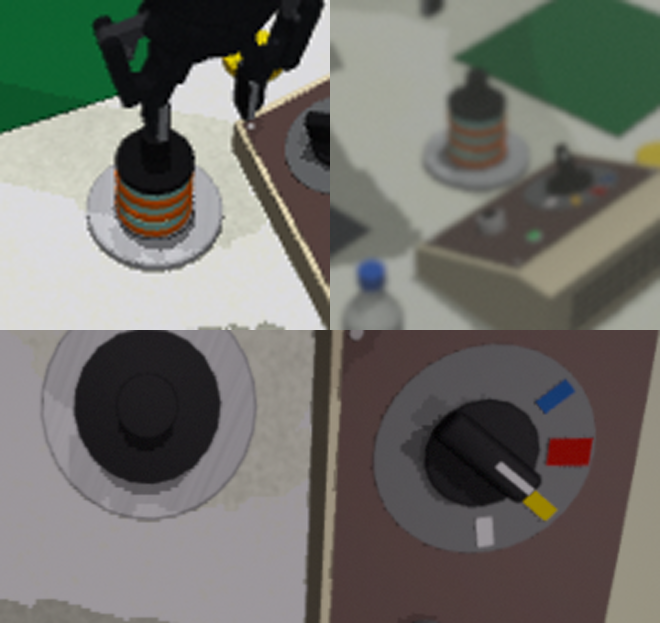

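The pack is closed and neat, with the layers alternating and the cover knob up. The selector points at yellow (bottom panel: bar at about (490,460), red mark at (570,452)). Next I'll measure the panel and the selector.

```bash
cat > sel.py <<'E'
from h import *
def measure(f):
    P=depth(f); hsv=cv2.cvtColor(f["img"],cv2.COLOR_RGB2HSV).astype(int); H,S,V=[hsv[...,i] for i in range(3)]
    reg=(P[...,0]>.63)&(P[...,0]<.80)&(abs(P[...,1]+.02)<.13)&(P[...,2]>.03)
    br=reg&((H<12)|(H>165))&(S>30)&(S<110)&(V<110)&(V>40); A=P[br]
    for _ in range(4):
        c=A.mean(0); n=np.linalg.svd(A-c,full_matrices=False)[2][2]; n*=np.sign(n[2]); A=A[abs((A-c)@n)<.003]
    k,d=K(f); Rm=cv2.Rodrigues(np.array(f["rvec"],float))[0]; t=np.array(f["tvec"],float).ravel(); C=-Rm.T@t
    def cast(uv,off=0):
        p=cv2.undistortPoints(np.array(uv,float).reshape(-1,1,2),k,d).reshape(-1,2); r=np.c_[p,np.ones(len(p))]@Rm
        return C+r*(((c-C)@n+off)/(r@n))[:,None]
    e1=np.array([1,0,0])-n[0]*n; e1/=np.linalg.norm(e1); e2=np.cross(n,e1)
    lab={"blue":(H>100)&(H<125)&(S>130)&(V>60),"red":((H<6)|(H>172))&(S>180)&(V>60),"yellow":(H>18)&(H<30)&(S>180),"white":(S<40)&(V>150)}
    near=np.hypot(P[...,0]-.705,P[...,1]-.02)<.065
    return P,n,c,cast,e1,e2,{a:m&reg for a,m in lab.items()},reg,V
E
python3 - <<'E'
from sel import *
f=grab("wrist"); P,n,c,cast,e1,e2,lab,reg,V=measure(f)
print("n",n.round(3),"tilt",np.degrees(np.arccos(n[2])).round(2),"yaw",np.arctan2(-n[1],-n[0]).round(3))
for a,m in lab.items():
    for b,ar in blobs(f,m,12,3000):
        q=cast(b.mean(0)[None])[0]; print(a,ar,b.mean(0).round(1),q.round(4))
q=P[reg]; h=(q-c)@n; print("heights",np.histogram(h,bins=np.arange(-.004,.06,.004))); t=q[(h>.03)&(h<.05)]; print(len(t),t.mean(0),np.percentile((t-c)@n,[50,90,98]))
E
```

```text
n [-0.342 -0.013  0.94 ] tilt 19.99 yaw 0.037
blue 165 [504.4  83.3] [0.736  0.0269 0.0704]
red 317 [511.5 113.5] [0.745  0.0034 0.0733]
yellow 133 [495.3 142.9] [ 0.7379 -0.0212  0.0704]
white 91 [465.1 156.5] [ 0.7177 -0.0345  0.0629]
white 30 [536.7 195.5] [ 0.7756 -0.0641  0.0835]
white 395 [534.  225.1] [ 0.7792 -0.0911  0.0845]
heights (array([18979, 19706,    90,  1716,   510,   116,     6,    11,     6,
          34,  1099,   111,     0,     0,     0]), array([-0.004,  0.   ,  0.004,  0.008,  0.012,  0.016,  0.02 ,  0.024,
        0.028,  0.032,  0.036,  0.04 ,  0.044,  0.048,  0.052,  0.056]))
1247 [0.69648958 0.00155411 0.09672026] [0.03872965 0.03995025 0.04063851]
```

```bash
cat >> sel.py <<'E'
def target(n,p0,ang,h,e1,e2):
    b=np.cos(ang)*e1+np.sin(ang)*e2   # tool x
    return np.c_[b,np.cross(-n,b),-n], p0+h*n
def rows(Rt,pt):
    s=bot.observe(); Rc=R.from_euler("xyz",s["tool_rot"]); 
    return (Rc.inv().apply(pt-s["position"])/.2).round(4),((Rc.inv()*R.from_matrix(Rt)).as_rotvec()/(np.pi/2)).round(4)
E
python3 - <<'E'
from sel import *
f=grab("wrist"); P,n,c,cast,e1,e2,lab,reg,V=measure(f)
q=P[reg]; h=(q-c)@n; t=q[(h>.034)&(h<.05)]; t=t[np.hypot(t[:,0]-.6965,t[:,1])<.04]
xy=np.c_[(t-c)@e1,(t-c)@e2]; u=np.linalg.svd(xy-xy.mean(0),full_matrices=False)[2][0]; u*=np.sign(u[0])
ang=np.arctan2(u[1],u[0]); 
ext=(xy-xy.mean(0))@u; print("bar ext",ext.min(),ext.max())
mid=xy.mean(0)+u*(ext.min()+ext.max())/2; p0=c+mid[0]*e1+mid[1]*e2
print("bar ang",ang,"p0",p0.round(4))
lamp=np.arctan2(-n[1],-n[0]); print("e1 ref angle of slope-up in plane", np.arctan2((-np.array([0,0,-1])@e2),(np.array([0,0,1])@e1)))
M=np.array([cast(max(blobs(f,lab[a],12,3000),key=lambda b:b[1] if a!="white" else -abs(b[0].mean(0)[0]-465))[0].mean(0)[None])[0] for a in lab])
print("marks circ",circ(np.c_[(M-c)@e1,(M-c)@e2]),"mid",mid,"red ang",[np.arctan2((m-p0)@e2,(m-p0)@e1).round(3) for m in M])
np.savez("sel.npz",n=n,p0=p0,e1=e1,e2=e2,ang=ang)
for hh in (.11,): 
    Rt,pt=target(n,p0,ang+np.pi,hh,e1,e2); print(rows(Rt,pt),pt)
print(bot.observe()["qpos"].round(2) if hasattr(bot.observe()["qpos"],"round") else bot.observe()["qpos"])
E
```

```text
bar ext -0.022819074608968083 0.023401938645306982
bar ang -0.6431120468939444 p0 [0.71   0.0018 0.0606]
e1 ref angle of slope-up in plane 0.03980041146082287
marks circ (np.float64(-0.006227000500820352), np.float64(0.04029141431528891), np.float64(0.037106365071964936)) mid [-0.00649209  0.04038732] red ang [np.float64(0.745), np.float64(0.043), np.float64(-0.654), np.float64(-1.353)]
(array([0.3381, 0.586 , 0.3824]), array([-0.21  , -0.0959, -0.5797])) [6.72442228e-01 3.67153790e-04 1.63950625e-01]
[-0.5   0.53  0.74  1.81 -0.43  0.97  0.43]
```

```bash
python3 -m inch '[[0.1,0.2,0,-0.04,-0.02,-0.1,0.6],[0.2,0.4,0.1,-0.08,-0.04,-0.2,0.6],[0.338,0.586,0.2,-0.12,-0.06,-0.32,0.6],[0.338,0.586,0.382,-0.16,-0.075,-0.44,0.6],[0.338,0.586,0.382,-0.21,-0.096,-0.58,0.6],[0.338,0.586,0.382,-0.21,-0.096,-0.58,0.6],[0.338,0.586,0.382,-0.21,-0.096,-0.58,0.6],[0.338,0.586,0.382,-0.21,-0.096,-0.58,0.6],[0.338,0.586,0.382,-0.21,-0.096,-0.58,0.6]]'
python3 - <<'E'
from sel import *
d=np.load("sel.npz"); Rt,pt=target(d["n"],d["p0"],d["ang"]+np.pi,.031,d["e1"],d["e2"]); print(rows(Rt,pt),np.round(bot.observe()["qpos"],2))
E
```

```text
clock: 76.28
position: [0.6728, -0.0004, 0.1645]
tool_rot: [2.916, 0.269, 2.464]
force: [0.5, -0.4, 0.3]
grip_width: 0.0514
finger_force: 0.0
(array([0.0048, 0.0014, 0.3972]), array([-0.0002,  0.0006, -0.0006])) [-0.32  0.58  0.31  1.86 -0.4   0.4   1.19]
```

```bash
python3 -m inch '[[0.005,0.0015,0.1,0,0,0,0.6],[0.005,0.0015,0.2,0,0,0,0.6],[0.005,0.0015,0.3,0,0,0,0.6],[0.005,0.0015,0.36,0,0,0,0.6],[0.005,0.0015,0.397,0,0,0,0.6],[0.005,0.0015,0.397,0,0,0,0.6],[0.005,0.0015,0.397,0,0,0,0.6],[0.005,0.0015,0.397,0,0,0,0.05],[0.005,0.0015,0.397,0,0,0,0.05],[0.005,0.0015,0.397,0,0,0,0.05],[0.005,0.0015,0.397,0,0,0,0.05],[0.005,0.0015,0.397,0,0,0,0.05],[0.005,0.0015,0.397,0,0,0,0.05]]' 40
python3 -c "
from sel import *
print(bot.observe()['moment'])"
```

```text
clock: 77.9
position: [0.6993, 0.0008, 0.0904]
tool_rot: [2.915, 0.27, 2.464]
force: [-3.3, -0.5, 5.0]
grip_width: 0.0131
finger_force: 40.3
[0.00826589 0.61752637 0.00094561]
```

```bash
python3 -m inch '[[0,0,0,0,0,-0.05,0.05],[0,0,0,0,0,-0.1,0.05],[0,0,0,0,0,-0.15,0.05],[0,0,0,0,0,-0.2,0.05],[0,0,0,0,0,-0.25,0.05],[0,0,0,0,0,-0.3,0.05],[0,0,0,0,0,-0.35,0.05],[0,0,0,0,0,-0.4,0.05],[0,0,0,0,0,-0.437,0.05],[0,0,0,0,0,-0.437,0.05],[0,0,0,0,0,-0.437,0.05]]'
python3 -m inch '[[0,0,0,0,0,0,0.6],[0,0,0,0,0,0,0.6],[0,0,0,0,0,0,0.6],[0,0,-0.15,0,0,0,0.6],[0,0,-0.4,0,0,0,0.6],[0,0,-0.7,0,0,0,0.6],[0,0,-0.7,0,0,0,0.6]]'
python3 - <<'E'
from sel import *
f=grab("wrist","w15"); s=grab("side")
d=np.load("sel.npz"); P=depth(f); n=d["n"]; r=P-d["p0"]; h=r@n
t=(h>.034)&(h<.045)&(np.linalg.norm(r-h[...,None]*n,axis=-1)<.03); a=np.c_[r[t]@d["e1"],r[t]@d["e2"]]
u=np.linalg.svd(a-a.mean(0),full_matrices=False)[2][0]; u*=np.sign(u[0]); print("bar ang",np.arctan2(u[1],u[0]),len(a))
c=s["img"][130:310,170:430]; cv2.imwrite("pics/p15.png",np.vstack([cv2.resize(f["img"][:300],(520,278)),cv2.resize(c,(520,320))])[:,:,::-1])
E
```

```text
clock: 79.28
position: [0.6992, 0.0003, 0.0903]
tool_rot: [-3.139, 0.35, -3.102]
force: [-4.0, -2.3, 6.3]
grip_width: 0.0134
finger_force: 40.4
clock: 80.15
position: [0.6521, -0.0009, 0.2261]
tool_rot: [-3.14, 0.356, -3.102]
force: [1.2, -0.6, -0.3]
grip_width: 0.0508
finger_force: 0.0
bar ang 0.04960300509356093 942
```

View pics/p15.png

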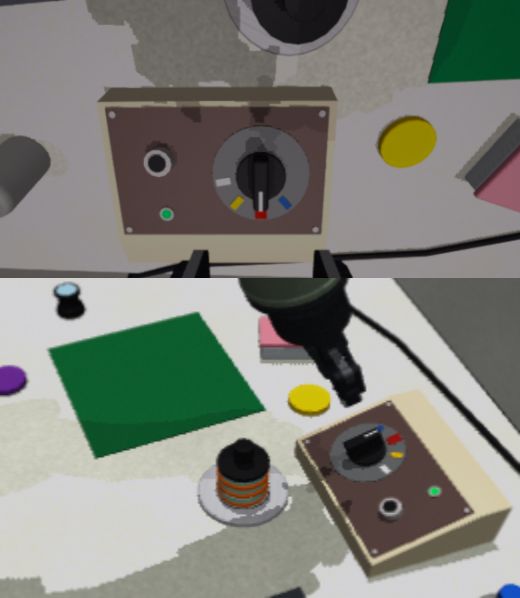

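The wrist view (pointer at (261,205), red mark at (261,214)) shows the selector on red. The pack at (243,475) is intact and closed. Nothing is being touched, so I'll hand the job in.

```bash
python3 -c "
from h import *
print(discs(grab('side'),'orange',.01)); print(bot.job_done())"
```

```text
[([0.4162, -0.3352, 0.0258], [278.0, 411.0])]
the job is handed in; nothing more can be done
None
```

The job is handed in, with no verdict returned: three flats stacked in turn with three spacers under the cover, the spare spacer left on the grey mat, and the selector at off; flat 2 was knocked aside mid-run and re-seated.

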